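# Load the sampler and start it

## Task

Load the sampler for a run: push the reagent cassette up the loading ramp until it rests squarely against the stop at the top, and bring every sample jar on the bench, upright and in single file, into the guide lane through its open mouth so that each stands wholly between the straight rails. When all of it is loaded, press the start button fully and let it come back up. Leave the cassette and the jars loaded, and leave the other things on the bench where they are.

Things in the scene. Friction and masses are not known exactly. Their poses are not given: they have to be found in the camera images.
- deck: smooth metal deck of the fixed loading ramp. Origin on its surface, at bench height, mid foot edge; x points up the slope (9 degrees, away from the robot), y across, z square to it. 124 mm wide between side cheeks 18 mm high; inner face of the top stop (34 mm high) at x = 165 mm. No step at the foot. Friction holds the cassette on the slope
- ramp: the fixed frame that carries the deck, same origin but level (z up). On the bench before the foot, from x = -46 mm to 0, two flared cheeks 18 mm high narrow from about 178 mm apart to 124 mm and guide the cassette in
- cassette: white reagent cassette with a grey top, a closed box 80 mm (its x) by 110 mm (its y) and 36 mm high, 0.25 to 0.5 kg, too wide to be gripped. Origin at the centre of its underside, x towards the ramp. It starts flat on the bench before the foot of the ramp; against the stop its origin lies at x = 125 mm on the deck
- lane: fixed jar lane, steel rails standing directly on the bench. Origin on the bench, mid mouth; x runs down the lane away from the robot, y across. Straight rails 51 mm apart inside, 6 mm thick, 16 mm high, from the mouth at x = 0 to an end stop at x = 270 mm. Before the mouth flared rails, 16 mm high, narrow from about 93 mm apart at x = -40 mm
- lane_bar (a point): near end of a 14 mm wide bar (here its underside, 73 mm up) that runs lengthwise over the middle of the lane from x = 48 mm to the end stop, with an arch 84 mm tall and 75 mm wide at each end: jars cannot be lowered in there, they are slid in under it from the mouth, each pushing on those before it
- jar0: sealed sample jar standing upright: straight round wall 46 mm in diameter, 50 mm tall with its white screw lid (lid the same diameter), about 100 g, origin at the centre of its underside, z up its axis. Three to five jars are present in a run, all alike
- jar1: sealed sample jar standing upright: straight round wall 46 mm in diameter, 50 mm tall with its white screw lid (lid the same diameter), about 100 g, origin at the centre of its underside, z up its axis. Three to five jars are present in a run, all alike
- jar2: sealed sample jar standing upright: straight round wall 46 mm in diameter, 50 mm tall with its white screw lid (lid the same diameter), about 100 g, origin at the centre of its underside, z up its axis. Three to five jars are present in a run, all alike
- jar3: sealed sample jar standing upright: straight round wall 46 mm in diameter, 50 mm tall with its white screw lid (lid the same diameter), about 100 g, origin at the centre of its underside, z up its axis. Three to five jars are present in a run, all alike
- jar4: sealed sample jar standing upright: straight round wall 46 mm in diameter, 50 mm tall with its white screw lid (lid the same diameter), about 100 g, origin at the centre of its underside, z up its axis. Three to five jars are present in a run, all alike
- start (a joint): spring start button, grey, 30 mm across, on a small grey housing between the lane and the ramp: 0 released, 0.006 m fully down (5 N); it springs back
- start_top (a point): centre of the start button's top face; it is pressed straight down
- tip_box: blue closed box 115 x 78 x 60 mm, bystander, origin at the centre of its underside
- wash_bottle: white bottle 64 mm in diameter, 170 mm tall, bystander, origin at the centre of its underside
- beaker: glass beaker 76 mm in diameter, 90 mm tall, bystander, origin at the centre of its underside

How it is judged:
On the way, in this order (a step that is already met when the one before it is completed fails the run):
1. the cassette rests against the top stop and every jar stands in the lane (x of cassette in the frame of deck above 0.121 m and z of cassette in the frame of deck between -0.003 and 0.004 m and y of cassette in the frame of deck between -0.012 and 0.012 m and angle between the x axis of cassette and the x axis of deck, either way round below 0.09 rad and linear speed of each of cassette, jar0, jar1, jar2, jar3, jar4 below 0.02 m/s and x of jar0 in the frame of lane between 0.019 and 0.255 m and y of jar0 in the frame of lane between -0.008 and 0.008 m and z of each of jar0, jar1, jar2, jar3, jar4 in the frame of lane below 0.005 m and angle between each of jar0, jar1, jar2, jar3, jar4's own z axis and vertical below 0.1 rad and x of jar1 in the frame of lane between 0.019 and 0.255 m and y of jar1 in the frame of lane between -0.008 and 0.008 m and x of jar2 in the frame of lane between 0.019 and 0.255 m and y of jar2 in the frame of lane between -0.008 and 0.008 m and x of jar3 in the frame of lane between 0.019 and 0.255 m and y of jar3 in the frame of lane between -0.008 and 0.008 m and x of jar4 in the frame of lane between 0.019 and 0.255 m and y of jar4 in the frame of lane between -0.008 and 0.008 m), for 0.2 s.
2. the start button is pressed fully with everything loaded (all of step 1 and value of joint start above 0.0045 m), for 0.05 s.
At the end, for the whole second after the job is handed in: Cassette flat on the deck, within 4 mm of the top stop, 12 mm of the middle, 5 degrees of square; every jar upright (6 degrees) in the lane, centre 19 mm or more past the mouth; all at rest; button was pressed 4.5 mm or more with all loaded, and is up again (all of step 1 and value of joint start below 0.002 m); the robot touches nothing.
It fails at once if the tip box is moved more than 40 mm or tipped (distance of tip_box from where it was at the start of the episode above 0.04 m or angle between tip_box's own z axis and vertical above 0.4 rad).
It fails at once if the wash bottle is moved more than 40 mm or tipped (distance of wash_bottle from where it was at the start of the episode above 0.04 m or angle between wash_bottle's own z axis and vertical above 0.4 rad).
It fails at once if the beaker is moved more than 40 mm or tipped (distance of beaker from where it was at the start of the episode above 0.04 m or angle between beaker's own z axis and vertical above 0.4 rad).
Of jar0, jar1, jar2, jar3, jar4 only 3 to 5 are there at a start; the rules pass over those that are not, and their reading is None.
At some moment in a run one of jar0, jar1, jar2, jar3, jar4, cassette may be knocked a few centimetres aside while the robot is not near it.
It also fails if it takes over 210 s, if anything falls off the work surface, if the arm or the gripper's body presses on something with over 40 N, if the wrist force passes 120 N, or if a joint passes its speed limit or range.

## Robot

A 6-joint arm with a two-finger parallel gripper is mounted at the origin on the work surface. World frame = base frame: x ahead of the robot, y to its left, z up, the work surface at z = 0. Lengths are in m, angles in rad, forces in N, time in s.
With the tool pointing down it reaches from about 0.35 to 0.925 m from the base axis. Payload 6.4 kg.
Tool frame: the origin (TCP) lies on the centre line of the jaws, within the pads' length; the fingertips stand 19 mm ahead of it and the grasp point (between the pads) is the TCP (bot.finger_overhang is the distance from the TCP to the fingertips, in m); z points along the fingers, y is the line along which they close (so a half turn about z gives the same grasp; the last joint's range is limited). The gripper opens to 85 mm and grips with 20 to 120 N. Pads are 22 mm wide; open, the fingers measure 114 mm over their backs; the gripper's body (76 mm by 85 mm) begins 54 mm behind the grasp point. The pads swing forward as they close: fully open they stand 13 mm farther back than shut.
Start: joints at [-1.509, 0.245, 1.558, -0, 1.339, -0.174], TCP at [0.152, -0.632, 0.25] pointing down, gripper open.
Joint ranges: [-3.13, 3.13], [-1.02, 2.26], [0.13, 2.54], [-0.95, 4.09], [0.21, 2.88], [-2.74, 2.74]. Speed limits (rad/s): [2.57, 2.57, 3.14, 3.14, 3.14, 3.14].

## Interface

Orientations are given as a 3x3 rotation matrix whose columns are the frame's x, y, z axes.
In Python, from workcell import bot gives the robot as it stands.
- The arm moves only by the shell command python3 -m handwheel 'ROWS'. ROWS is JSON, a list of rows, each an object with "xyz": the shift along the tool's x, y, z in units of 25 mm (1.0 is 25 mm), a list of three; "rotation": the turn, a rotation vector about the tool's x, y, z in units of 8 degrees (1.0 is 8 degrees), a list of three; "jaw": the finger opening in mm, from 0 to 85.4. In form: [{"xyz": [tx, ty, tz], "rotation": [rx, ry, rz], "jaw": jaw}, ...]. A call has 1 to 12 rows; each row is the pose to reach, as a shift and turn from the pose commanded when the call began, along the tool's axes at that moment; what a row does not reach only later rows make up. A row lasts 1/8 s, in which the tool goes at most 62.5 mm and 10.7 degrees, less where a joint would pass 70% of its speed; a pose out of reach is approached as far as the arm can. A call with a gripper value outside its range is refused whole. The fingers move at their own pace and stop on an object; the grip force is fixed at half the most. Time passes only in rows, so rows that repeat a pose let the fingers close. It gives the time, the measured TCP pose, the force, the opening and the grip force at its end, in the units of the state.
- bot.observe(): the state, without advancing time (a new reading comes with each control period).
- bot.get_image(name): name is "side" or "top" or "wrist"; returns (picture, depth): 420x560x3 uint8, blue, green, red; 420x560 float32, m along the optical axis (not along the pixel's ray), 0 where there is no reading.
- bot.calibration(name): a dict with "camera_matrix" (3x3 intrinsics, pixels), "xyz" and "orientation" of the camera in the world; the wrist camera has in their place "T_tool_cam" (4x4, takes a point from camera to tool coordinates, whose origin is the TCP and whose axes are the flange's). Camera axes: x right, y down, z forward; pixel columns grow to the right and rows downward; lengths in m; the calibration is good to about 2 mm. A picture is of the moment at which its call begins: read the wrist's pose just before it. calibration takes no time and is no camera call.
- bot.sign_off(): hands the job in; it is judged then, once.
Trained networks look in the newest picture that a camera, given by its name, has taken for a name from the list of things; names that differ only in an ending like _2 or _b are one class to them, and where a whole thing is asked for, a point or a joint stands for the part that bears it (a point fixed in the world has none). Each returns a list of dicts, best first, with "conf" (0 to 1); they miss things now and then, are a little off and sometimes report something else, mostly with a low value. They report only what shows in the picture. A call takes as long as a camera call.
- bot.find_in(camera, name): "extent" ([left, top, width, height] in pixels, round what is visible of it).
The state is a dict: "time": time; "q": joint angles; "joint_vel": joint speeds; "tau": joint torques, N m; "position": TCP position; "ee_rot": TCP orientation; "wrist_force": force on the tool from outside, world axes, zero at the start; "moment": the same for the moment, N m; "width": finger opening in m; "grip_force": force on a finger pad.
Only numpy, scipy, OpenCV 4.12 (cv2) and the standard library are available. Lean on these libraries where they do the work, as an engineer would, in place of code of your own. Each camera call takes 0.05 s, during which the arm holds its last target. There are 200 camera calls.

## Working session

There is one attempt and no reset: what is moved stays moved. The work goes in short steps, Python scripts to look and compute and a shell command to move; the robot and the scene stay as the last step left them, time stands still between calls to the robot, and variables do not carry over. Pictures are saved under pics/ and viewed, at most 14 in all, crops included, and the job is handed in when it is done.

```bash
ls; mkdir -p pics; cat > h.py <<'E'
import numpy as np, cv2
from workcell import bot
def cam(n):
    c=bot.calibration(n); K=np.array(c["camera_matrix"])
    if "xyz" in c: return K,np.array(c["orientation"]),np.array(c["xyz"])
    s=bot.observe(); T=np.array(c["T_tool_cam"]); R=np.array(s["ee_rot"])
    return K,R@T[:3,:3],R@T[:3,3]+np.array(s["position"])
def cloud(n,d):
    K,R,t=cam(n); v,u=np.mgrid[:d.shape[0],:d.shape[1]]
    p=np.stack([(u-K[0,2])/K[0,0]*d,(v-K[1,2])/K[1,1]*d,d],-1)
    P=p@R.T+t; P[d<=0]=np.nan; return P
def proj(n,X):
    K,R,t=cam(n); p=(np.asarray(X)-t)@R; p=p@K.T; return p[...,:2]/p[...,2:]
E
python3 - <<'E'
from h import *
a={}
for n in("top","side"):
    im,d=bot.get_image(n); cv2.imwrite(f"pics/{n}0.png",im); P=cloud(n,d); np.save(n+"P.npy",P); print(n,cam(n)[2],cam(n)[1].round(2).tolist())
    for k in("cassette","jar0","start","tip_box","wash_bottle","beaker","deck","lane"):
        for r in bot.find_in(n,k):
            l,t,w,h=r["extent"]; c=P[int(t+h/2),int(l+w/2)]; print(k,round(r["conf"],2),[round(x) for x in r["extent"]],c.round(3))
print(bot.observe()["time"])
E
```

```text
pics
top [ 0.33297719 -0.00402901  1.21748144] [[0.0, -0.98, 0.19], [-1.0, -0.0, 0.01], [-0.0, -0.19, -0.98]]
cassette 0.6 [350, 227, 41, 39] [ 0.476 -0.234  0.038]
jar0 0.85 [143, 201, 24, 25] [0.561 0.343 0.053]
jar0 0.74 [270, 246, 20, 18] [0.45  0.008 0.05 ]
jar0 0.72 [161, 247, 22, 21] [0.444 0.288 0.054]
jar0 0.65 [219, 259, 17, 18] [0.418 0.144 0.049]
jar0 0.59 [108, 244, 23, 16] [0.459 0.429 0.053]
tip_box 0.83 [429, 234, 39, 44] [ 0.448 -0.433  0.057]
tip_box 0.61 [207, 107, 35, 121] [0.682 0.156 0.076]
wash_bottle 0.92 [420, 158, 37, 31] [ 0.655 -0.402  0.117]
beaker 0.98 [113, 143, 35, 33] [0.727 0.435 0.006]
beaker 0.58 [333, 151, 64, 76] [ 0.642 -0.231  0.01 ]
deck 0.58 [332, 144, 54, 72] [ 0.668 -0.212  0.011]
deck 0.53 [110, 242, 21, 19] [0.46  0.428 0.05 ]
deck 0.22 [269, 248, 20, 19] [0.445 0.011 0.052]
lane 0.63 [202, 110, 37, 119] [0.677 0.169 0.077]
side [0.24314555 0.7869837  0.7872888 ] [[-0.93, -0.24, 0.29], [-0.38, 0.61, -0.7], [-0.01, -0.76, -0.65]]
cassette 0.73 [326, 157, 42, 36] [ 0.465 -0.215  0.032]
jar0 0.95 [315, 258, 20, 30] [0.408 0.169 0.046]
jar0 0.9 [276, 302, 24, 35] [0.435 0.314 0.051]
jar0 0.87 [208, 307, 24, 33] [0.558 0.37  0.046]
jar0 0.81 [320, 216, 18, 27] [0.444 0.029 0.04 ]
jar0 0.76 [235, 357, 28, 37] [0.456 0.449 0.051]
tip_box 0.72 [353, 121, 37, 34] [ 0.443 -0.402  0.053]
wash_bottle 0.9 [292, 82, 23, 58] [ 0.666 -0.391  0.104]
beaker 0.66 [119, 288, 46, 55] [0.735 0.397 0.015]
deck 0.59 [247, 138, 70, 49] [ 0.674 -0.225  0.014]
lane 0.56 [148, 202, 137, 79] [0.701 0.137 0.004]
lane 0.52 [315, 216, 23, 24] [0.448 0.032 0.044]
lane 0.35 [247, 137, 86, 60] [ 0.64  -0.214  0.012]
0.9
```

```bash
python3 - <<'E'
from h import *
im=cv2.imread("pics/top0.png")
c=im[90:300,90:490]; cv2.imwrite("pics/t1.png",cv2.resize(c,(800,420),interpolation=cv2.INTER_CUBIC))
P=np.load("topP.npy")
# jars: points z 0.042-0.06 clusters
z=P[...,2]; m=((z>.042)&(z<.06)).astype(np.uint8)
n,l,s,ce=cv2.connectedComponentsWithStats(m)
for i in range(1,n):
    if s[i,4]>60: 
        q=P[l==i]; r=cv2.minAreaRect((q[:,:2]*1000).astype(np.float32)); print("z50",s[i,4],q.mean(0).round(3),np.median(q[:,2]).round(4),[np.round(x,1) for x in r])
m=((z>.028)&(z<.042)).astype(np.uint8)
n,l,s,ce=cv2.connectedComponentsWithStats(m)
for i in range(1,n):
    if s[i,4]>100:
        q=P[l==i]; r=cv2.minAreaRect((q[:,:2]*1000).astype(np.float32)); print("z36",s[i,4],q.mean(0).round(3),np.median(q[:,2]).round(4),[np.round(x,1) for x in r])
m=((z>.062)&(z<.1)).astype(np.uint8)
n,l,s,ce=cv2.connectedComponentsWithStats(m)
for i in range(1,n):
    if s[i,4]>60:
        q=P[l==i]; r=cv2.minAreaRect((q[:,:2]*1000).astype(np.float32)); print("z73",s[i,4],q.mean(0).round(3),np.median(q[:,2]).round(4),[np.round(x,1) for x in r])
E
```

```text
z50 2134 [0.746 0.67  0.05 ] 0.0499 [array([748.9, 679.2]), array([203. , 101.9]), np.float64(16.8)]
z50 169 [ 0.731 -0.202  0.055] 0.0573 [array([ 728.5, -205.3]), array([ 29.4, 135.6]), np.float64(3.2)]
z50 96 [0.726 0.43  0.051] 0.051 [array([723.5, 425.5]), array([32.6, 63.4]), np.float64(46.7)]
z50 66 [ 0.654 -0.403  0.051] 0.0519 [array([ 657.1, -406.2]), array([62.3, 24.9]), np.float64(42.5)]
z50 233 [0.565 0.348 0.05 ] 0.0499 [array([565.3, 347.6]), array([44.3, 44.3]), np.float64(57.2)]
z50 726 [ 0.446 -0.434  0.057] 0.058 [array([ 449.9, -437.6]), array([ 80.9, 114.9]), np.float64(80.5)]
z50 245 [0.462 0.435 0.05 ] 0.0501 [array([461.8, 435.6]), array([44.2, 44.6]), np.float64(49.9)]
z50 233 [0.45  0.009 0.05 ] 0.05 [array([450. ,   9.4]), array([44.7, 42.1]), np.float64(89.0)]
z50 244 [0.444 0.296 0.05 ] 0.0499 [array([444.1, 297. ]), array([44.7, 42.4]), np.float64(89.0)]
z50 241 [0.418 0.146 0.05 ] 0.0503 [array([417.8, 146.3]), array([43.6, 44. ]), np.float64(45.9)]
z50 328 [ 0.167 -0.52   0.048] 0.0475 [array([ 169.5, -520.7]), array([  7.4, 242.5]), np.float64(90.0)]

[... 699 characters left out ...]

z73 336 [0.713 0.415 0.08 ] 0.0819 [array([710.1, 411.8]), array([75.1, 75.2]), np.float64(15.9)]
z73 70 [0.726 0.692 0.081] 0.0842 [array([726.9, 693.3]), array([18.2, 16.2]), np.float64(68.7)]
z73 64 [0.695 0.682 0.081] 0.0853 [array([696.3, 684. ]), array([16.7, 14.9]), np.float64(80.4)]
z73 155 [ 0.657 -0.402  0.081] 0.0808 [array([ 660.7, -406.5]), array([63.6, 32.1]), np.float64(34.8)]
z73 68 [0.665 0.673 0.082] 0.086 [array([665.5, 674.2]), array([14.3, 16.2]), np.float64(17.8)]
z73 862 [ 0.176 -0.52   0.083] 0.0842 [array([ 177.6, -523. ]), array([ 39.1, 248.7]), np.float64(83.2)]
z73 89 [ 0.297 -0.612  0.086] 0.0973 [array([ 294.5, -607.7]), array([112.7,   8.6]), np.float64(89.9)]
```

View pics/t1.png

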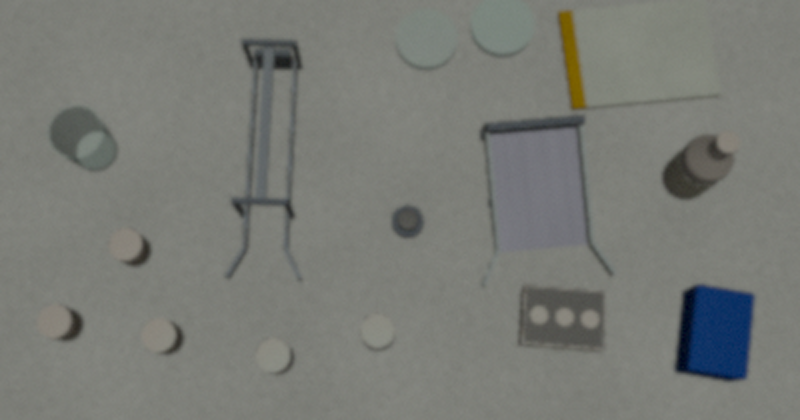

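```bash
python3 - <<'E'
from h import *
np.set_printoptions(suppress=True)
s=bot.observe(); print(np.round(s["ee_rot"],3).tolist(),s["position"])
for n in("top","side"):
    P=np.load(n+"P.npy").reshape(-1,3); P=P[~np.isnan(P[:,0])]
    def box(x0,x1,y0,y1,z0,z1): return P[(P[:,0]>x0)&(P[:,0]<x1)&(P[:,1]>y0)&(P[:,1]<y1)&(P[:,2]>z0)&(P[:,2]<z1)]
    r=box(.5,.9,.09,.25,.011,.022); print(n,"rail pts",len(r))
    for x in np.arange(.53,.9,.02):
        q=r[abs(r[:,0]-x)<.01]; a=q[q[:,1]<.165]; b=q[q[:,1]>=.165]
        if len(a) and len(b): print(round(x,2),len(a),len(b),np.median(a[:,1]).round(4),np.median(b[:,1]).round(4))
    b=box(.5,.9,.09,.25,.068,.08); 
    for x in np.arange(.61,.9,.03):
        q=b[abs(b[:,0]-x)<.015]
        if len(q): print("bar",round(x,2),len(q),np.median(q,0).round(4),q[:,1].min().round(3),q[:,1].max().round(3))
    a=box(.5,.95,.09,.25,.081,.09); h=np.histogram(a[:,0],np.arange(.6,.92,.01)); print("arch",[(round(x,2),c) for x,c in zip(h[1],h[0]) if c], a.min(0),a.max(0))
    # button
    k=box(.5,.66,-.1,.06,.012,.09); print("button",k.min(0),k.max(0),len(k)); t=k[k[:,2]>k[:,2].max()-.006]; print(t.mean(0),np.median(t[:,2]),t.min(0),t.max(0))
    # ramp plane
    d=box(.6,.7,-.25,-.16,.004,.05); A=np.c_[d[:,:2],np.ones(len(d))]; c=np.linalg.lstsq(A,d[:,2],rcond=None)[0]; print("deck",c,np.degrees(np.arctan(np.hypot(*c[:2]))),np.degrees(np.arctan2(c[1],c[0])))
    q=box(.5,.78,-.32,-.12,.008,.08); h=q[:,2]-(c@np.c_[q[:,:2],np.ones(len(q))].T)
    st=q[(h>.028)&(h<.04)]; print("stop",len(st),[np.round(v,4) for v in cv2.minAreaRect((st[:,:2]).astype(np.float32)*1000)])
    ch=q[(h>.012)&(h<.021)&(q[:,0]<.71)]
    for x in np.arange(.53,.72,.02):
        w=ch[abs(ch[:,0]-x)<.01]; a=w[w[:,1]<-.205]; b=w[w[:,1]>=-.205]
        print("cheek",round(x,2),len(a),len(b),np.median(a[:,1]).round(4) if len(a) else 0,np.median(b[:,1]).round(4) if len(b) else 0)
E
```

```text
[[0.972, 0.234, 0.0], [0.234, -0.972, -0.0], [0.0, 0.0, -1.0]] [ 0.15186931 -0.63203643  0.25032781]
top rail pts 511
0.53 11 14 0.1207 0.2144
0.55 18 21 0.1285 0.2048
0.57 17 22 0.1358 0.1953
0.59 17 15 0.1364 0.1943
0.61 15 18 0.1365 0.1937
0.63 3 11 0.1344 0.1928
0.65 17 13 0.135 0.1928
0.67 15 19 0.1348 0.1912
0.69 12 11 0.1346 0.1896
0.71 18 17 0.1336 0.19
0.73 13 16 0.1336 0.1899
0.75 15 13 0.1318 0.189
0.77 16 18 0.1321 0.1888
0.79 13 13 0.13 0.1891
0.81 12 15 0.1317 0.1879
0.83 34 23 0.1334 0.1877
0.85 3 3 0.1335 0.1884
bar 0.61 26 [0.6144 0.1497 0.077 ] 0.128 0.202
bar 0.64 45 [0.641  0.1644 0.0772] 0.157 0.171
bar 0.67 51 [0.6716 0.1633 0.0766] 0.156 0.169
bar 0.7 51 [0.6987 0.1616 0.0779] 0.156 0.17
bar 0.73 52 [0.7321 0.1611 0.077 ] 0.154 0.168
bar 0.76 44 [0.7572 0.1606 0.0777] 0.155 0.169
bar 0.79 50 [0.789  0.1591 0.0777] 0.153 0.167
bar 0.82 48 [0.8208 0.1596 0.0781] 0.152 0.165
bar 0.85 19 [0.8375 0.1569 0.0763] 0.122 0.196
arch [(np.float64(0.61), np.int64(65)), (np.float64(0.62), np.int64(13)), (np.float64(0.63), np.int64(3)), (np.float64(0.64), np.int64(1)), (np.f
[... 2523 characters left out ...]
798 -0.04590083  0.01203173] [ 0.62832913 -0.0094912   0.02439228] 100
[ 0.60795667 -0.02990725  0.02112173] 0.021101323507826897 [ 0.59388919 -0.04416891  0.01840626] [ 0.62215765 -0.01492118  0.02439228]
deck [ 0.15209949  0.01323453 -0.08428646] 8.680554414917212 4.972914391093222
stop 145 [array([ 630.5622, -226.4367]), array([239.3367, 139.5048]), np.float64(11.4336)]
cheek 0.53 3 14 -0.3097 -0.138
cheek 0.55 19 18 -0.3016 -0.1483
cheek 0.57 19 17 -0.29 -0.1524
cheek 0.59 17 17 -0.2831 -0.1529
cheek 0.61 15 18 -0.2795 -0.1499
cheek 0.63 19 20 -0.2779 -0.1483
cheek 0.65 17 17 -0.2769 -0.1459
cheek 0.67 14 20 -0.2758 -0.1447
cheek 0.69 15 21 -0.2731 -0.1428
cheek 0.71 11 9 -0.2713 -0.1421
```

```bash
cat >> h.py <<'E'
from scipy.spatial.transform import Rotation as Ro
def plan(*poses):
    s=bot.observe(); R=np.array(s["ee_rot"]); p=np.array(s["position"])
    for x,y,z,yaw in poses:
        c,n=np.cos(np.radians(yaw)),np.sin(np.radians(yaw))
        T=np.array([[c,n,0],[n,-c,0],[0,0,-1]])
        print((x,y,z,yaw),"xyz",(R.T@(np.array([x,y,z])-p)/.025).round(2),"rot",np.degrees(Ro.from_matrix(R.T@T).as_rotvec()/8).round(2))
def ramp(f,l=0): 
    a=np.radians(5.2); return .573+f*np.cos(a)-l*np.sin(a),-.219+f*np.sin(a)+l*np.cos(a)
def lane(f,l=0):
    a=np.radians(-1.45); return .567+f*np.cos(a)-l*np.sin(a),.1665+f*np.sin(a)+l*np.cos(a)
def st():
    s=bot.observe(); print("t",s["time"],"p",np.round(s["position"],4),"F",np.round(s["wrist_force"],1),"w",s["width"])
E
python3 -c "
from h import *
a=ramp(-.18)
plan((*a,.15,5.2),(*a,.030,5.2))"
```

```text
(np.float64(0.3937408082491253), np.float64(-0.23531386443560043), 0.15, 5.2) xyz [ 13.11 -13.17   4.01] rot [ 0.   -0.    1.04]
(np.float64(0.3937408082491253), np.float64(-0.23531386443560043), 0.03, 5.2) xyz [ 13.11 -13.17   8.81] rot [ 0.   -0.    1.04]
```

```bash
python3 -m handwheel '[{"xyz":[3.3,-3.3,1],"rotation":[0,0,0.5],"jaw":50},{"xyz":[6.6,-6.6,2],"rotation":[0,0,1.04],"jaw":50},{"xyz":[9.8,-9.9,3],"rotation":[0,0,1.04],"jaw":50},{"xyz":[13.11,-13.17,4],"rotation":[0,0,1.04],"jaw":50},{"xyz":[13.11,-13.17,4],"rotation":[0,0,1.04],"jaw":50},{"xyz":[13.11,-13.17,4],"rotation":[0,0,1.04],"jaw":50},{"xyz":[13.11,-13.17,4],"rotation":[0,0,1.04],"jaw":50},{"xyz":[13.11,-13.17,4],"rotation":[0,0,1.04],"jaw":50},{"xyz":[13.11,-13.17,6.5],"rotation":[0,0,1.04],"jaw":50},{"xyz":[13.11,-13.17,8.8],"rotation":[0,0,1.04],"jaw":50},{"xyz":[13.11,-13.17,8.8],"rotation":[0,0,1.04],"jaw":50}]'
python3 -c "
from h import *
st()
im,d=bot.get_image('wrist'); cv2.imwrite('pics/w1.png',im); print(cam('wrist')[2], bot.find_in('wrist','cassette')[:1])
plan((*ramp(-.10),.030,5.2),(*ramp(-.03),.03,5.2),(*ramp(.06),.042,5.2))"
```

```text
time: 2.28
position: [0.3905, -0.2321, 0.0262]
ee_rot: [[0.996, 0.091, -0.008], [0.091, -0.996, 0.008], [-0.007, -0.009, -1.0]]
wrist_force: [-0.0, 0.9, 0.1]
width: 0.0502
grip_force: 0.0
t 2.275 p [ 0.3905 -0.2321  0.0262] F [-0.   0.9  0.1] w 0.05015110852405217
[ 0.47496918 -0.22699345  0.15281333] []
(np.float64(0.4734115601384029), np.float64(-0.228063258019778), 0.03, 5.2) xyz [ 3.18 -0.03  0.07] rot [ 0.01 -0.01 -0.  ]
(np.float64(0.5431234680415209), np.float64(-0.2217189774059334), 0.03, 5.2) xyz [ 5.98 -0.03  0.07] rot [ 0.01 -0.01 -0.  ]
(np.float64(0.6327530639169582), np.float64(-0.21356204518813318), 0.042, 5.2) xyz [ 9.58 -0.03 -0.41] rot [ 0.01 -0.01 -0.  ]
```

View pics/w1.png

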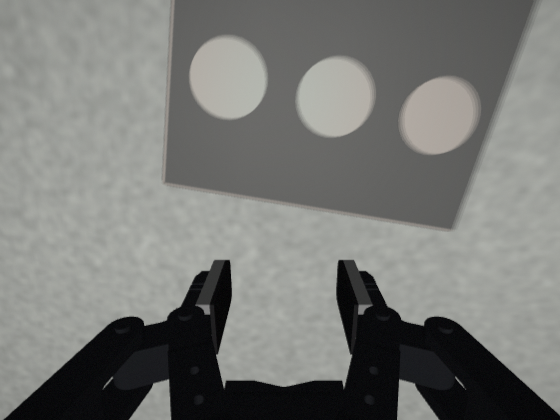

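```bash
python3 -m handwheel '[{"xyz":[0.3,0,0],"rotation":[0,0,0],"jaw":50},{"xyz":[0.7,0,0],"rotation":[0,0,0],"jaw":50},{"xyz":[1.1,0,0],"rotation":[0,0,0],"jaw":50},{"xyz":[1.5,0,0],"rotation":[0,0,0],"jaw":50},{"xyz":[1.9,0,0],"rotation":[0,0,0],"jaw":50},{"xyz":[2.3,0,0],"rotation":[0,0,0],"jaw":50},{"xyz":[2.7,0,0],"rotation":[0,0,0],"jaw":50},{"xyz":[3.1,0,0],"rotation":[0,0,0],"jaw":50},{"xyz":[3.1,0,0],"rotation":[0,0,0],"jaw":50}]'
python3 -c "
from h import *
st()
im,d=bot.get_image('wrist'); cv2.imwrite('pics/w2.png',im)
plan((*ramp(-.03),.03,5.2),(*ramp(.06),.042,5.2))"
```

```text
time: 3.5
position: [0.4718, -0.2283, 0.0304]
ee_rot: [[0.996, 0.091, 0.001], [0.091, -0.996, -0.0], [0.001, 0.0, -1.0]]
wrist_force: [0.5, 0.3, 0.2]
width: 0.0502
grip_force: 0.0
t 3.5 p [ 0.4718 -0.2283  0.0304] F [0.5 0.3 0.2] w 0.05024925281474711
(np.float64(0.5431234680415209), np.float64(-0.2217189774059334), 0.03, 5.2) xyz [2.88 0.   0.01] rot [ 0. -0.  0.]
(np.float64(0.6327530639169582), np.float64(-0.21356204518813318), 0.042, 5.2) xyz [ 6.48  0.   -0.47] rot [ 0. -0.  0.]
```

View pics/w2.png

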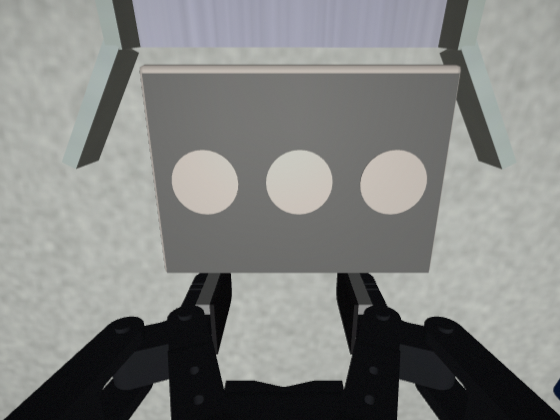

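```bash
python3 -m handwheel '[{"xyz":[0.45,0,0],"rotation":[0,0,0],"jaw":50},{"xyz":[0.9,0,0],"rotation":[0,0,0],"jaw":50},{"xyz":[1.35,0,0],"rotation":[0,0,0],"jaw":50},{"xyz":[1.8,0,0],"rotation":[0,0,0],"jaw":50},{"xyz":[2.25,0,0],"rotation":[0,0,0],"jaw":50},{"xyz":[2.7,0,0],"rotation":[0,0,0],"jaw":50},{"xyz":[3.15,0,0],"rotation":[0,0,0],"jaw":50},{"xyz":[3.6,0,-0.06],"rotation":[0,0,0],"jaw":50},{"xyz":[4.05,0,-0.13],"rotation":[0,0,0],"jaw":50},{"xyz":[4.5,0,-0.2],"rotation":[0,0,0],"jaw":50},{"xyz":[4.95,0,-0.27],"rotation":[0,0,0],"jaw":50},{"xyz":[5.4,0,-0.34],"rotation":[0,0,0],"jaw":50}]'
python3 -c "
from h import *
st()
plan((*ramp(.06),.042,5.2),(*ramp(.067),.0437,5.2))"
```

```text
time: 5.05
position: [0.606, -0.216, 0.0389]
ee_rot: [[0.996, 0.09, -0.0], [0.09, -0.996, 0.0], [-0.0, -0.0, -1.0]]
wrist_force: [-1.1, -0.2, -0.6]
width: 0.0499
grip_force: 0.8
t 5.05 p [ 0.606  -0.216   0.0389] F [-1.1 -0.2 -0.6] w 0.04993561429236241
(np.float64(0.6327530639169582), np.float64(-0.21356204518813318), 0.042, 5.2) xyz [ 1.08 -0.   -0.12] rot [-0.  0. -0.]
(np.float64(0.63972425470727), np.float64(-0.21292761712674874), 0.0437, 5.2) xyz [ 1.36 -0.   -0.19] rot [-0.  0. -0.]
```

```bash
python3 -m handwheel '[{"xyz":[0.3,0,-0.05],"rotation":[0,0,0],"jaw":50},{"xyz":[0.6,0,-0.09],"rotation":[0,0,0],"jaw":50},{"xyz":[0.85,0,-0.13],"rotation":[0,0,0],"jaw":50},{"xyz":[1.0,0,-0.16],"rotation":[0,0,0],"jaw":50},{"xyz":[1.1,0,-0.18],"rotation":[0,0,0],"jaw":50},{"xyz":[1.1,0,-0.18],"rotation":[0,0,0],"jaw":50}]'
python3 -c "
from h import *
st()
im,d=bot.get_image('wrist'); cv2.imwrite('pics/w3.png',im)
plan((*ramp(.067),.0437,5.2))"
```

```text
time: 5.8
position: [0.6329, -0.2136, 0.0433]
ee_rot: [[0.996, 0.09, 0.001], [0.09, -0.996, -0.0], [0.001, 0.0, -1.0]]
wrist_force: [-0.9, -1.2, -0.4]
width: 0.05
grip_force: 0.3
t 5.8 p [ 0.6329 -0.2136  0.0433] F [-0.9 -1.2 -0.4] w 0.05001663262589205
(np.float64(0.63972425470727), np.float64(-0.21292761712674874), 0.0437, 5.2) xyz [ 0.27 -0.   -0.01] rot [ 0.   -0.01 -0.  ]
```

View pics/w3.png

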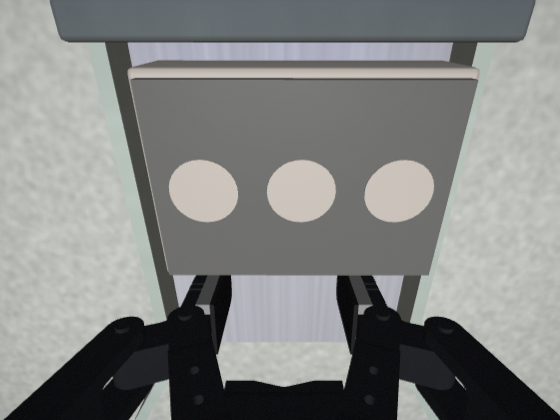

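```bash
python3 -m handwheel '[{"xyz":[0.1,0,-0.02],"rotation":[0,0,0],"jaw":50},{"xyz":[0.2,0,-0.03],"rotation":[0,0,0],"jaw":50},{"xyz":[0.3,0,-0.05],"rotation":[0,0,0],"jaw":50},{"xyz":[0.3,0,-0.05],"rotation":[0,0,0],"jaw":50}]'
python3 -m handwheel '[{"xyz":[0.06,0,-0.01],"rotation":[0,0,0],"jaw":50},{"xyz":[0.12,0,-0.02],"rotation":[0,0,0],"jaw":50},{"xyz":[0.12,0,-0.02],"rotation":[0,0,0],"jaw":50}]'
python3 -c "
from h import *
st()
im,d=bot.get_image('wrist'); cv2.imwrite('pics/w4.png',im)"
```

```text
time: 6.35
position: [0.6399, -0.2129, 0.0444]
ee_rot: [[0.996, 0.091, -0.001], [0.091, -0.996, 0.0], [-0.001, -0.0, -1.0]]
wrist_force: [-3.8, -0.5, 1.3]
width: 0.05
grip_force: 2.0
time: 6.72
position: [0.6402, -0.2129, 0.0443]
ee_rot: [[0.996, 0.091, -0.008], [0.091, -0.996, 0.001], [-0.008, -0.002, -1.0]]
wrist_force: [-14.2, -2.0, 6.1]
width: 0.0501
grip_force: 7.3
t 6.725 p [ 0.6402 -0.2129  0.0443] F [-14.2  -2.    6.1] w 0.0500773177945929
```

View pics/w4.png

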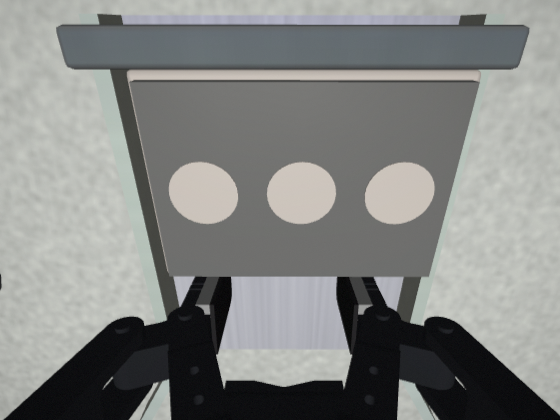

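```bash
python3 -c "
from h import *
plan((*ramp(.04),.0437,5.2),(*ramp(.0),.12,5.2),(.418,.1463,.12,-1.45),(.418,.1463,.04,-1.45))"
```

```text
(np.float64(0.6128353759446388), np.float64(-0.2153746967920888), 0.0437, 5.2) xyz [-1.1  -0.    0.03] rot [-0.01  0.06  0.  ]
(np.float64(0.573), np.float64(-0.219), 0.12, 5.2) xyz [-2.72 -0.01 -3.01] rot [-0.01  0.06  0.  ]
(0.418, 0.1463, 0.12, -1.45) xyz [ -7.57 -15.12  -2.94] rot [-0.01  0.06  0.83]
(0.418, 0.1463, 0.04, -1.45) xyz [ -7.54 -15.12   0.26] rot [-0.01  0.06  0.83]
```

```bash
python3 -m handwheel '[{"xyz":[-1.2,0,0],"rotation":[0,0,0],"jaw":50},{"xyz":[-2.5,0,-2],"rotation":[0,0,0],"jaw":85},{"xyz":[-3.5,-2.4,-3],"rotation":[0,0,0.4],"jaw":85},{"xyz":[-4.5,-4.6,-3],"rotation":[0,0,0.8],"jaw":85},{"xyz":[-5.5,-6.8,-3],"rotation":[0,0,0.83],"jaw":85},{"xyz":[-6.2,-9.1,-3],"rotation":[0,0,0.83],"jaw":85},{"xyz":[-6.9,-11.4,-3],"rotation":[0,0,0.83],"jaw":85},{"xyz":[-7.6,-13.5,-3],"rotation":[0,0,0.83],"jaw":85},{"xyz":[-7.6,-15.1,-3],"rotation":[0,0,0.83],"jaw":85},{"xyz":[-7.6,-15.1,-3],"rotation":[0,0,0.83],"jaw":85},{"xyz":[-7.6,-15.1,-3],"rotation":[0,0,0.83],"jaw":85}]'
cat > jars.py <<'E'
from h import *
def jars(n="top",show=True):
    im,d=bot.get_image(n); P=cloud(n,d); out=[]
    for r in bot.find_in(n,"jar0"):
        l,t,w,h=map(int,r["extent"]); q=P[max(t-8,0):t+h+8,max(l-8,0):l+w+8].reshape(-1,3); q=q[(q[:,2]>.042)&(q[:,2]<.06)]
        if len(q)>80: out.append((*cv2.minAreaRect((q[:,:2]*1000).astype(np.float32))[0],np.median(q[:,2])*1000,len(q),r["conf"]))
    print(n,np.round(out,1).tolist()); return im
E
python3 -c "
from jars import *
st(); jars('top'); jars('wrist')
plan((.418,.1463,.12,-1.45),(.418,.1463,.04,-1.45))"
```

```text
time: 8.15
position: [0.4203, 0.1461, 0.1205]
ee_rot: [[1.0, -0.025, 0.002], [-0.025, -1.0, 0.0], [0.002, -0.0, -1.0]]
wrist_force: [0.5, -0.4, -0.1]
width: 0.0847
grip_force: 0.0
t 8.15 p [0.4203 0.1461 0.1205] F [ 0.5 -0.4 -0.1] w 0.08473855816975157
top [[565.9, 347.2, 49.8, 235.0, 0.8], [462.3, 435.4, 50.0, 246.0, 0.8], [450.2, 9.4, 49.9, 232.0, 0.8], [695.6, -207.6, 54.6, 1215.0, 0.7], [443.9, 306.8, 50.2, 132.0, 0.5]]
wrist [[418.2, 145.4, 49.9, 3977.0, 0.9], [443.9, 295.0, 49.7, 4607.0, 0.8], [450.5, 9.4, 49.9, 4971.0, 0.7]]
(0.418, 0.1463, 0.12, -1.45) xyz [-0.09 -0.04  0.  ] rot [-0.   -0.   -0.01]
(0.418, 0.1463, 0.04, -1.45) xyz [-0.09 -0.04  3.2 ] rot [-0.   -0.   -0.01]
```

```bash
python3 -m handwheel '[{"xyz":[-0.09,0,1.6],"rotation":[0,0,0],"jaw":85},{"xyz":[-0.09,0,3.2],"rotation":[0,0,0],"jaw":85},{"xyz":[-0.09,0,3.2],"rotation":[0,0,0],"jaw":85},{"xyz":[-0.09,0,3.2],"rotation":[0,0,0],"jaw":30},{"xyz":[-0.09,0,3.2],"rotation":[0,0,0],"jaw":30},{"xyz":[-0.09,0,3.2],"rotation":[0,0,0],"jaw":30},{"xyz":[-0.09,0,3.2],"rotation":[0,0,0],"jaw":30},{"xyz":[-0.09,0,3.2],"rotation":[0,0,0],"jaw":30}]'
python3 -c "
from h import *
st()
plan((.418,.1463,.08,-1.45),(*lane(-.018),.08,-1.45),(*lane(-.018),.041,-1.45))"
```

```text
time: 9.35
position: [0.4193, 0.1463, 0.0422]
ee_rot: [[1.0, -0.025, 0.004], [-0.025, -1.0, 0.0], [0.004, -0.0, -1.0]]
wrist_force: [-1.0, -0.8, 4.1]
width: 0.0444
grip_force: 61.1
t 9.35 p [0.4193 0.1463 0.0422] F [-1.  -0.8  4.1] w 0.04438764830236205
(0.418, 0.1463, 0.08, -1.45) xyz [-0.05  0.   -1.51] rot [-0.   -0.03  0.  ]
(np.float64(0.5490057638154925), np.float64(0.16695548231157956), 0.08, -1.45) xyz [ 5.17 -0.96 -1.49] rot [-0.   -0.03  0.  ]
(np.float64(0.5490057638154925), np.float64(0.16695548231157956), 0.041, -1.45) xyz [ 5.16 -0.96  0.07] rot [-0.   -0.03  0.  ]
```

```bash
python3 -m handwheel '[{"xyz":[0,0,-1.6],"rotation":[0,0,0],"jaw":30},{"xyz":[1.8,-0.96,-1.6],"rotation":[0,0,0],"jaw":30},{"xyz":[3.6,-0.96,-1.6],"rotation":[0,0,0],"jaw":30},{"xyz":[5.2,-0.96,-1.6],"rotation":[0,0,0],"jaw":30},{"xyz":[5.2,-0.96,-1.6],"rotation":[0,0,0],"jaw":30},{"xyz":[5.2,-0.96,-0.6],"rotation":[0,0,0],"jaw":30},{"xyz":[5.2,-0.96,0],"rotation":[0,0,0],"jaw":30},{"xyz":[5.2,-0.96,0.05],"rotation":[0,0,0],"jaw":30},{"xyz":[5.2,-0.96,0.05],"rotation":[0,0,0],"jaw":30}]'
python3 -c "
from h import *
st()
im,d=bot.get_image('wrist'); cv2.imwrite('pics/w5.png',im)"
```

```text
time: 10.48
position: [0.5476, 0.167, 0.0403]
ee_rot: [[1.0, -0.025, -0.001], [-0.025, -1.0, -0.0], [-0.001, 0.0, -1.0]]
wrist_force: [-4.5, -0.5, 8.5]
width: 0.0447
grip_force: 66.7
t 10.475 p [0.5476 0.167  0.0403] F [-4.5 -0.5  8.5] w 0.044726497405327366
```

View pics/w5.png

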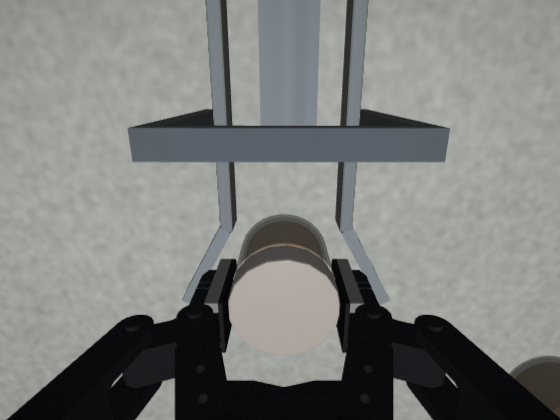

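```bash
python3 -m handwheel '[{"xyz":[0,0,0],"rotation":[0,0,0],"jaw":62},{"xyz":[0,0,0],"rotation":[0,0,0],"jaw":62},{"xyz":[0,0,-1.2],"rotation":[0,0,0],"jaw":62},{"xyz":[0,0,-2.4],"rotation":[0,0,0],"jaw":62},{"xyz":[-1.3,0,-2.4],"rotation":[0,0,0],"jaw":0},{"xyz":[-2.5,0,-2.4],"rotation":[0,0,0],"jaw":0},{"xyz":[-2.5,0,-1.2],"rotation":[0,0,0],"jaw":0},{"xyz":[-2.5,0,0.3],"rotation":[0,0,0],"jaw":0},{"xyz":[-2.5,0,0.3],"rotation":[0,0,0],"jaw":0}]'
python3 -m handwheel '[{"xyz":[0.4,0,0],"rotation":[0,0,0],"jaw":0},{"xyz":[0.8,0,0],"rotation":[0,0,0],"jaw":0},{"xyz":[1.2,0,0],"rotation":[0,0,0],"jaw":0},{"xyz":[1.6,0,0],"rotation":[0,0,0],"jaw":0},{"xyz":[2.0,0,0],"rotation":[0,0,0],"jaw":0},{"xyz":[2.4,0,0],"rotation":[0,0,0],"jaw":0},{"xyz":[2.8,0,0],"rotation":[0,0,0],"jaw":0},{"xyz":[3.1,0,0],"rotation":[0,0,0],"jaw":0},{"xyz":[3.3,0,0],"rotation":[0,0,0],"jaw":0},{"xyz":[3.3,0,0],"rotation":[0,0,0],"jaw":0}]'
python3 -c "
from jars import *
st()
im=jars('top'); cv2.imwrite('pics/w6.png',bot.get_image('wrist')[0])
plan((.444,.2965,.12,-1.45),(.444,.2965,.04,-1.45))"
```

```text
time: 11.65
position: [0.4827, 0.1682, 0.0287]
ee_rot: [[1.0, -0.025, -0.007], [-0.025, -1.0, -0.001], [-0.007, 0.001, -1.0]]
wrist_force: [0.0, 0.4, -0.1]
width: -0.0001
grip_force: 0.0
time: 12.9
position: [0.5684, 0.1663, 0.0313]
ee_rot: [[1.0, -0.025, 0.001], [-0.025, -1.0, 0.0], [0.001, -0.0, -1.0]]
wrist_force: [-1.0, -0.6, -0.9]
width: -0.0001
grip_force: 0.0
t 12.9 p [0.5684 0.1663 0.0313] F [-1.  -0.6 -0.9] w -0.00012203631771107233
top [[462.3, 435.5, 49.6, 247.0, 0.9], [565.2, 347.8, 49.8, 234.0, 0.6], [450.2, 9.5, 49.9, 234.0, 0.6], [446.2, 305.8, 50.1, 138.0, 0.5]]
(0.444, 0.2965, 0.12, -1.45) xyz [-5.09 -5.08 -3.55] rot [-0. -0.  0.]
(0.444, 0.2965, 0.04, -1.45) xyz [-5.09 -5.08 -0.35] rot [-0. -0.  0.]
```

View pics/w6.png

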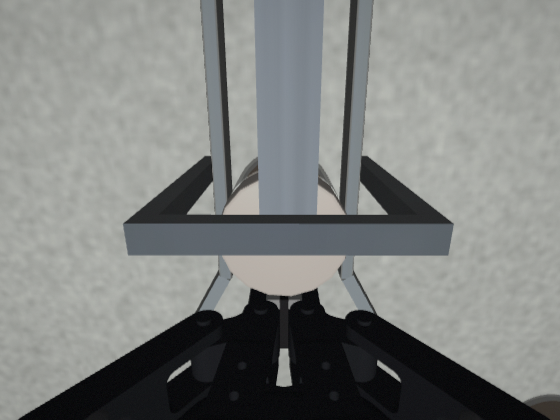

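```bash
python3 -m handwheel '[{"xyz":[-1.5,0,0],"rotation":[0,0,0],"jaw":0},{"xyz":[-2,-1,-2.2],"rotation":[0,0,0],"jaw":85},{"xyz":[-3.2,-2.5,-3.4],"rotation":[0,0,0],"jaw":85},{"xyz":[-4.2,-4,-3.5],"rotation":[0,0,0],"jaw":85},{"xyz":[-5.09,-5.08,-3.5],"rotation":[0,0,0],"jaw":85},{"xyz":[-5.09,-5.08,-3.5],"rotation":[0,0,0],"jaw":85},{"xyz":[-5.09,-5.08,-1.9],"rotation":[0,0,0],"jaw":85},{"xyz":[-5.09,-5.08,-0.35],"rotation":[0,0,0],"jaw":85},{"xyz":[-5.09,-5.08,-0.35],"rotation":[0,0,0],"jaw":85}]'
python3 -m handwheel '[{"xyz":[0,0,0],"rotation":[0,0,0],"jaw":30},{"xyz":[0,0,0],"rotation":[0,0,0],"jaw":30},{"xyz":[0,0,0],"rotation":[0,0,0],"jaw":30},{"xyz":[0,0,0],"rotation":[0,0,0],"jaw":30},{"xyz":[0,0,-1.6],"rotation":[0,0,0],"jaw":30},{"xyz":[1.5,1.7,-1.6],"rotation":[0,0,0],"jaw":30},{"xyz":[3,3.4,-1.6],"rotation":[0,0,0],"jaw":30},{"xyz":[4.33,5.07,-1.6],"rotation":[0,0,0],"jaw":30},{"xyz":[4.33,5.07,-1.6],"rotation":[0,0,0],"jaw":30},{"xyz":[4.33,5.07,-1.6],"rotation":[0,0,0],"jaw":30},{"xyz":[4.33,5.07,-1.6],"rotation":[0,0,0],"jaw":30}]'
python3 -c "
from h import *
st(); plan((*lane(-.018),.041,-1.45))"
```

```text
time: 14.18
position: [0.442, 0.2948, 0.0372]
ee_rot: [[1.0, -0.026, -0.006], [-0.026, -1.0, -0.003], [-0.006, 0.003, -1.0]]
wrist_force: [-0.9, 0.7, 1.1]
width: 0.0852
grip_force: 0.0
time: 15.55
position: [0.548, 0.1681, 0.0799]
ee_rot: [[1.0, -0.024, -0.001], [-0.024, -1.0, 0.0], [-0.001, -0.0, -1.0]]
wrist_force: [-0.2, -0.7, -1.0]
width: 0.0446
grip_force: 61.6
t 15.55 p [0.548  0.1681 0.0799] F [-0.2 -0.7 -1. ] w 0.04464460961892368
(np.float64(0.5490057638154925), np.float64(0.16695548231157956), 0.041, -1.45) xyz [0.04 0.04 1.56] rot [-0.    0.01  0.01]
```

Held, correctly over the flare. Lower, release, push.

```bash
python3 -m handwheel '[{"xyz":[0,0.04,0.9],"rotation":[0,0,0],"jaw":30},{"xyz":[0,0.04,1.5],"rotation":[0,0,0],"jaw":30},{"xyz":[0,0.04,1.57],"rotation":[0,0,0],"jaw":30},{"xyz":[0,0.04,1.57],"rotation":[0,0,0],"jaw":62},{"xyz":[0,0.04,1.57],"rotation":[0,0,0],"jaw":62},{"xyz":[0,0.04,0.4],"rotation":[0,0,0],"jaw":62},{"xyz":[0,0.04,-0.8],"rotation":[0,0,0],"jaw":62},{"xyz":[-1.3,0.04,-0.8],"rotation":[0,0,0],"jaw":0},{"xyz":[-2.5,0.04,-0.8],"rotation":[0,0,0],"jaw":0},{"xyz":[-2.5,0.04,0.4],"rotation":[0,0,0],"jaw":0},{"xyz":[-2.5,0.04,1.9],"rotation":[0,0,0],"jaw":0},{"xyz":[-2.5,0.04,1.9],"rotation":[0,0,0],"jaw":0}]'
python3 -m handwheel '[{"xyz":[0.4,0,0],"rotation":[0,0,0],"jaw":0},{"xyz":[0.8,0,0],"rotation":[0,0,0],"jaw":0},{"xyz":[1.2,0,0],"rotation":[0,0,0],"jaw":0},{"xyz":[1.6,0,0],"rotation":[0,0,0],"jaw":0},{"xyz":[2.0,0,0],"rotation":[0,0,0],"jaw":0},{"xyz":[2.4,0,0],"rotation":[0,0,0],"jaw":0},{"xyz":[2.8,0,0],"rotation":[0,0,0],"jaw":0},{"xyz":[3.1,0,0],"rotation":[0,0,0],"jaw":0},{"xyz":[3.3,0,0],"rotation":[0,0,0],"jaw":0},{"xyz":[3.3,0,0],"rotation":[0,0,0],"jaw":0}]'
python3 -c "
from jars import *
st(); jars('top'); 
plan((.450,.0094,.12,-1.45),(.450,.0094,.04,-1.45))"
```

```text
time: 17.05
position: [0.4838, 0.1675, 0.03]
ee_rot: [[1.0, -0.025, -0.007], [-0.025, -1.0, -0.001], [-0.007, 0.001, -1.0]]
wrist_force: [-0.2, 0.5, 0.6]
width: 0.0
grip_force: 0.0
time: 18.3
position: [0.5695, 0.1655, 0.0326]
ee_rot: [[1.0, -0.025, 0.001], [-0.025, -1.0, 0.0], [0.001, -0.0, -1.0]]
wrist_force: [-0.1, 0.2, 0.2]
width: 0.0003
grip_force: 0.0
t 18.3 p [0.5695 0.1655 0.0326] F [-0.1  0.2  0.2] w 0.00026720233827020283
top [[462.1, 436.3, 49.9, 245.0, 0.6], [565.7, 348.0, 49.7, 236.0, 0.6], [450.1, 9.6, 49.9, 235.0, 0.5]]
(0.45, 0.0094, 0.12, -1.45) xyz [-4.6   6.37 -3.5 ] rot [-0. -0. -0.]
(0.45, 0.0094, 0.04, -1.45) xyz [-4.6   6.37 -0.3 ] rot [-0. -0. -0.]
```

```bash
python3 -m handwheel '[{"xyz":[-1.5,0,0],"rotation":[0,0,0],"jaw":0},{"xyz":[-2,1,-2.2],"rotation":[0,0,0],"jaw":85},{"xyz":[-3.2,2.8,-3.4],"rotation":[0,0,0],"jaw":85},{"xyz":[-4.2,4.6,-3.5],"rotation":[0,0,0],"jaw":85},{"xyz":[-4.6,6.37,-3.5],"rotation":[0,0,0],"jaw":85},{"xyz":[-4.6,6.37,-3.5],"rotation":[0,0,0],"jaw":85},{"xyz":[-4.6,6.37,-1.9],"rotation":[0,0,0],"jaw":85},{"xyz":[-4.6,6.37,-0.3],"rotation":[0,0,0],"jaw":85},{"xyz":[-4.6,6.37,-0.3],"rotation":[0,0,0],"jaw":85}]'
python3 -m handwheel '[{"xyz":[0,0,0],"rotation":[0,0,0],"jaw":30},{"xyz":[0,0,0],"rotation":[0,0,0],"jaw":30},{"xyz":[0,0,0],"rotation":[0,0,0],"jaw":30},{"xyz":[0,0,0],"rotation":[0,0,0],"jaw":30},{"xyz":[0,0,-1.6],"rotation":[0,0,0],"jaw":30},{"xyz":[1.3,-2.1,-1.6],"rotation":[0,0,0],"jaw":30},{"xyz":[2.6,-4.3,-1.6],"rotation":[0,0,0],"jaw":30},{"xyz":[3.8,-6.4,-1.6],"rotation":[0,0,0],"jaw":30},{"xyz":[3.8,-6.4,-1.6],"rotation":[0,0,0],"jaw":30},{"xyz":[3.8,-6.4,-1.6],"rotation":[0,0,0],"jaw":30},{"xyz":[3.8,-6.4,-1.6],"rotation":[0,0,0],"jaw":30}]'
python3 -c "
from h import *
st(); plan((*lane(-.018),.041,-1.45))"
```

```text
time: 19.52
position: [0.4474, 0.0106, 0.0375]
ee_rot: [[1.0, -0.025, -0.007], [-0.025, -1.0, 0.002], [-0.007, -0.002, -1.0]]
wrist_force: [-0.3, 0.3, 0.4]
width: 0.085
grip_force: 0.0
time: 20.9
position: [0.5484, 0.1659, 0.0802]
ee_rot: [[1.0, -0.027, -0.0], [-0.027, -1.0, -0.0], [-0.0, 0.0, -1.0]]
wrist_force: [0.1, 1.0, -1.3]
width: 0.0444
grip_force: 61.8
t 20.9 p [0.5484 0.1659 0.0802] F [ 0.1  1.  -1.3] w 0.04442573110211431
(np.float64(0.5490057638154925), np.float64(0.16695548231157956), 0.041, -1.45) xyz [ 0.02 -0.04  1.57] rot [ 0.    0.   -0.01]
```

```bash
python3 -m handwheel '[{"xyz":[0,0,0.9],"rotation":[0,0,0],"jaw":30},{"xyz":[0,-0.03,1.5],"rotation":[0,0,0],"jaw":30},{"xyz":[0,-0.03,1.57],"rotation":[0,0,0],"jaw":30},{"xyz":[0,-0.03,1.57],"rotation":[0,0,0],"jaw":62},{"xyz":[0,-0.03,1.57],"rotation":[0,0,0],"jaw":62},{"xyz":[0,-0.03,0.4],"rotation":[0,0,0],"jaw":62},{"xyz":[0,-0.03,-0.8],"rotation":[0,0,0],"jaw":62},{"xyz":[-1.3,-0.03,-0.8],"rotation":[0,0,0],"jaw":0},{"xyz":[-2.5,-0.03,-0.8],"rotation":[0,0,0],"jaw":0},{"xyz":[-2.5,-0.03,0.4],"rotation":[0,0,0],"jaw":0},{"xyz":[-2.5,-0.03,1.9],"rotation":[0,0,0],"jaw":0},{"xyz":[-2.5,-0.03,1.9],"rotation":[0,0,0],"jaw":0}]'
python3 -m handwheel '[{"xyz":[0.4,0,0],"rotation":[0,0,0],"jaw":0},{"xyz":[0.8,0,0],"rotation":[0,0,0],"jaw":0},{"xyz":[1.2,0,0],"rotation":[0,0,0],"jaw":0},{"xyz":[1.6,0,0],"rotation":[0,0,0],"jaw":0},{"xyz":[2.0,0,0],"rotation":[0,0,0],"jaw":0},{"xyz":[2.4,0,0],"rotation":[0,0,0],"jaw":0},{"xyz":[2.8,0,0],"rotation":[0,0,0],"jaw":0},{"xyz":[3.1,0,0],"rotation":[0,0,0],"jaw":0},{"xyz":[3.3,0,0],"rotation":[0,0,0],"jaw":0},{"xyz":[3.3,0,0],"rotation":[0,0,0],"jaw":0}]'
python3 -c "
from jars import *
st(); jars('top'); jars('side'); cv2.imwrite('pics/s7.png',cv2.resize(bot.get_image('side')[0][100:400,100:400],(600,600)))
plan((.5657,.3478,.12,-1.45),(.5657,.3478,.04,-1.45))"
```

```text
time: 22.4
position: [0.484, 0.1688, 0.0301]
ee_rot: [[1.0, -0.025, -0.006], [-0.025, -1.0, -0.001], [-0.006, 0.001, -1.0]]
wrist_force: [1.3, 0.1, 1.4]
width: 0.0001
grip_force: 0.0
time: 23.65
position: [0.5698, 0.167, 0.0326]
ee_rot: [[1.0, -0.025, 0.001], [-0.025, -1.0, 0.0], [0.001, -0.0, -1.0]]
wrist_force: [-0.4, 0.4, 0.2]
width: 0.0001
grip_force: 0.0
t 23.65 p [0.5698 0.167  0.0326] F [-0.4  0.4  0.2] w 0.00010514570239482073
top [[462.2, 435.7, 50.2, 246.0, 0.7], [565.4, 347.9, 50.1, 231.0, 0.6], [697.3, 164.4, 50.2, 106.0, 0.6]]
side [[566.3, 349.1, 49.5, 375.0, 1.0], [655.3, 170.8, 49.1, 346.0, 0.9], [677.3, 169.2, 49.0, 337.0, 0.6], [462.5, 437.0, 49.5, 507.0, 0.6], [609.4, 176.0, 49.1, 187.0, 0.5], [700.8, 166.4, 49.1, 620.0, 0.3]]
(0.5657, 0.3478, 0.12, -1.45) xyz [-0.32 -7.22 -3.49] rot [-0. -0.  0.]
(0.5657, 0.3478, 0.04, -1.45) xyz [-0.32 -7.22 -0.29] rot [-0. -0.  0.]
```

View pics/s7.png

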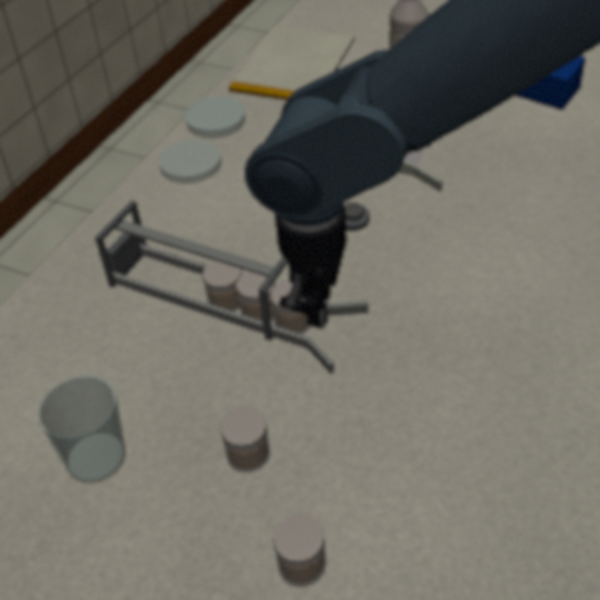

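```bash
python3 -m handwheel '[{"xyz":[-1.5,0,0],"rotation":[0,0,0],"jaw":0},{"xyz":[-2,-0.5,-2.2],"rotation":[0,0,0],"jaw":85},{"xyz":[-1.5,-2.5,-3.4],"rotation":[0,0,0],"jaw":85},{"xyz":[-0.8,-4.8,-3.5],"rotation":[0,0,0],"jaw":85},{"xyz":[-0.32,-7.22,-3.5],"rotation":[0,0,0],"jaw":85},{"xyz":[-0.32,-7.22,-3.5],"rotation":[0,0,0],"jaw":85},{"xyz":[-0.32,-7.22,-3.5],"rotation":[0,0,0],"jaw":85},{"xyz":[-0.32,-7.22,-1.9],"rotation":[0,0,0],"jaw":85},{"xyz":[-0.32,-7.22,-0.3],"rotation":[0,0,0],"jaw":85},{"xyz":[-0.32,-7.22,-0.3],"rotation":[0,0,0],"jaw":85}]'
python3 -m handwheel '[{"xyz":[0,0,0],"rotation":[0,0,0],"jaw":30},{"xyz":[0,0,0],"rotation":[0,0,0],"jaw":30},{"xyz":[0,0,0],"rotation":[0,0,0],"jaw":30},{"xyz":[0,0,0],"rotation":[0,0,0],"jaw":30},{"xyz":[0,0,-1.6],"rotation":[0,0,0],"jaw":30},{"xyz":[-0.5,2.4,-1.6],"rotation":[0,0,0],"jaw":30},{"xyz":[-0.5,4.8,-1.6],"rotation":[0,0,0],"jaw":30},{"xyz":[-0.5,7.26,-1.6],"rotation":[0,0,0],"jaw":30},{"xyz":[-0.5,7.26,-1.6],"rotation":[0,0,0],"jaw":30},{"xyz":[-0.5,7.26,-1.6],"rotation":[0,0,0],"jaw":30},{"xyz":[-0.5,7.26,-1.6],"rotation":[0,0,0],"jaw":30}]'
python3 -c "
from h import *
st(); plan((*lane(-.018),.041,-1.45))"
```

```text
time: 25.15
position: [0.5627, 0.3451, 0.0363]
ee_rot: [[1.0, -0.027, -0.008], [-0.027, -1.0, -0.003], [-0.008, 0.003, -1.0]]
wrist_force: [-1.0, -0.2, -0.7]
width: 0.0852
grip_force: 0.0
time: 26.52
position: [0.5486, 0.1678, 0.0803]
ee_rot: [[1.0, -0.024, 0.0], [-0.024, -1.0, 0.0], [0.0, -0.0, -1.0]]
wrist_force: [0.2, 0.2, -1.8]
width: 0.0445
grip_force: 61.7
t 26.525 p [0.5486 0.1678 0.0803] F [ 0.2  0.2 -1.8] w 0.0445097082690264
(np.float64(0.5490057638154925), np.float64(0.16695548231157956), 0.041, -1.45) xyz [0.02 0.03 1.57] rot [-0.   -0.    0.01]
```

```bash
python3 -m handwheel '[{"xyz":[0,0.03,0.9],"rotation":[0,0,0],"jaw":30},{"xyz":[0,0.03,1.5],"rotation":[0,0,0],"jaw":30},{"xyz":[0,0.03,1.57],"rotation":[0,0,0],"jaw":30},{"xyz":[0,0.03,1.57],"rotation":[0,0,0],"jaw":62},{"xyz":[0,0.03,1.57],"rotation":[0,0,0],"jaw":62},{"xyz":[0,0.03,0.4],"rotation":[0,0,0],"jaw":62},{"xyz":[0,0.03,-0.8],"rotation":[0,0,0],"jaw":62},{"xyz":[-1.3,0.03,-0.8],"rotation":[0,0,0],"jaw":0},{"xyz":[-2.5,0.03,-0.8],"rotation":[0,0,0],"jaw":0},{"xyz":[-2.5,0.03,0.4],"rotation":[0,0,0],"jaw":0},{"xyz":[-2.5,0.03,1.9],"rotation":[0,0,0],"jaw":0},{"xyz":[-2.5,0.03,1.9],"rotation":[0,0,0],"jaw":0}]'
python3 -m handwheel '[{"xyz":[0.4,0,0],"rotation":[0,0,0],"jaw":0},{"xyz":[0.8,0,0],"rotation":[0,0,0],"jaw":0},{"xyz":[1.2,0,0],"rotation":[0,0,0],"jaw":0},{"xyz":[1.6,0,0],"rotation":[0,0,0],"jaw":0},{"xyz":[2.0,0,0],"rotation":[0,0,0],"jaw":0},{"xyz":[2.4,0,0],"rotation":[0,0,0],"jaw":0},{"xyz":[2.8,0,0],"rotation":[0,0,0],"jaw":0},{"xyz":[3.1,0,0],"rotation":[0,0,0],"jaw":0},{"xyz":[3.3,0,0],"rotation":[0,0,0],"jaw":0},{"xyz":[3.3,0,0],"rotation":[0,0,0],"jaw":0}]'
python3 -c "
from jars import *
st(); jars('top'); jars('side')
plan((.4622,.4357,.12,-1.45),(.4622,.4357,.04,-1.45))"
```

```text
time: 28.02
position: [0.4833, 0.1673, 0.03]
ee_rot: [[1.0, -0.025, -0.007], [-0.025, -1.0, -0.001], [-0.007, 0.001, -1.0]]
wrist_force: [0.1, -0.4, -0.5]
width: 0.0003
grip_force: 0.0
time: 29.28
position: [0.5693, 0.1653, 0.0326]
ee_rot: [[1.0, -0.025, 0.002], [-0.025, -1.0, 0.0], [0.002, -0.0, -1.0]]
wrist_force: [-0.3, -0.9, -0.8]
width: 0.0
grip_force: 0.0
t 29.275 p [0.5693 0.1653 0.0326] F [-0.3 -0.9 -0.8] w 7.237993886290771e-06
top [[461.4, 435.7, 50.0, 246.0, 0.8], [721.1, 163.3, 50.0, 220.0, 0.7], [709.4, 163.2, 49.9, 193.0, 0.6]]
side [[696.5, 168.0, 48.9, 434.0, 0.8], [603.1, 163.7, 48.8, 158.0, 0.8], [462.2, 437.2, 49.5, 505.0, 0.8], [724.1, 167.4, 48.8, 313.0, 0.8], [648.8, 174.6, 48.9, 424.0, 0.5]]
(0.4622, 0.4357, 0.12, -1.45) xyz [ -4.53 -10.7   -3.49] rot [-0.   -0.01 -0.  ]
(0.4622, 0.4357, 0.04, -1.45) xyz [ -4.53 -10.7   -0.29] rot [-0.   -0.01 -0.  ]
```

```bash
python3 -m handwheel '[{"xyz":[-1.5,0,0],"rotation":[0,0,0],"jaw":0},{"xyz":[-2,-1,-2.2],"rotation":[0,0,0],"jaw":85},{"xyz":[-3,-3,-3.4],"rotation":[0,0,0],"jaw":85},{"xyz":[-3.8,-5.3,-3.5],"rotation":[0,0,0],"jaw":85},{"xyz":[-4.53,-7.6,-3.5],"rotation":[0,0,0],"jaw":85},{"xyz":[-4.53,-10,-3.5],"rotation":[0,0,0],"jaw":85},{"xyz":[-4.53,-10.7,-3.5],"rotation":[0,0,0],"jaw":85},{"xyz":[-4.53,-10.7,-3.5],"rotation":[0,0,0],"jaw":85},{"xyz":[-4.53,-10.7,-3.5],"rotation":[0,0,0],"jaw":85},{"xyz":[-4.53,-10.7,-1.9],"rotation":[0,0,0],"jaw":85},{"xyz":[-4.53,-10.7,-0.3],"rotation":[0,0,0],"jaw":85},{"xyz":[-4.53,-10.7,-0.3],"rotation":[0,0,0],"jaw":85}]'
python3 -m handwheel '[{"xyz":[0,0,0],"rotation":[0,0,0],"jaw":30},{"xyz":[0,0,0],"rotation":[0,0,0],"jaw":30},{"xyz":[0,0,0],"rotation":[0,0,0],"jaw":30},{"xyz":[0,0,0],"rotation":[0,0,0],"jaw":30},{"xyz":[0,0,-1.6],"rotation":[0,0,0],"jaw":30},{"xyz":[0.9,2.2,-1.6],"rotation":[0,0,0],"jaw":30},{"xyz":[1.7,4.4,-1.6],"rotation":[0,0,0],"jaw":30},{"xyz":[2.5,6.6,-1.6],"rotation":[0,0,0],"jaw":30},{"xyz":[3.2,8.8,-1.6],"rotation":[0,0,0],"jaw":30},{"xyz":[3.74,10.66,-1.6],"rotation":[0,0,0],"jaw":30},{"xyz":[3.74,10.66,-1.6],"rotation":[0,0,0],"jaw":30},{"xyz":[3.74,10.66,-1.6],"rotation":[0,0,0],"jaw":30}]'
python3 -c "
from h import *
st(); plan((*lane(-.018),.041,-1.45))"
```

```text
time: 30.98
position: [0.46, 0.4325, 0.0365]
ee_rot: [[1.0, -0.027, -0.007], [-0.027, -1.0, -0.005], [-0.007, 0.005, -1.0]]
wrist_force: [-0.0, -0.7, -0.0]
width: 0.0848
grip_force: 0.0
time: 32.48
position: [0.5487, 0.1672, 0.0803]
ee_rot: [[1.0, -0.025, 0.0], [-0.025, -1.0, 0.0], [0.0, -0.0, -1.0]]
wrist_force: [-0.1, 0.4, -2.1]
width: 0.044
grip_force: 61.6
t 32.475 p [0.5487 0.1672 0.0803] F [-0.1  0.4 -2.1] w 0.04404086539981252
(np.float64(0.5490057638154925), np.float64(0.16695548231157956), 0.041, -1.45) xyz [0.01 0.01 1.57] rot [-0. -0. -0.]
```

```bash
python3 -m handwheel '[{"xyz":[0,0,0.9],"rotation":[0,0,0],"jaw":30},{"xyz":[0,0,1.5],"rotation":[0,0,0],"jaw":30},{"xyz":[0,0,1.57],"rotation":[0,0,0],"jaw":30},{"xyz":[0,0,1.57],"rotation":[0,0,0],"jaw":62},{"xyz":[0,0,1.57],"rotation":[0,0,0],"jaw":62},{"xyz":[0,0,0.4],"rotation":[0,0,0],"jaw":62},{"xyz":[0,0,-0.8],"rotation":[0,0,0],"jaw":62},{"xyz":[-1.3,0,-0.8],"rotation":[0,0,0],"jaw":0},{"xyz":[-2.5,0,-0.8],"rotation":[0,0,0],"jaw":0},{"xyz":[-2.5,0,0.4],"rotation":[0,0,0],"jaw":0},{"xyz":[-2.5,0,1.9],"rotation":[0,0,0],"jaw":0},{"xyz":[-2.5,0,1.9],"rotation":[0,0,0],"jaw":0}]'
python3 -m handwheel '[{"xyz":[0.4,0,0],"rotation":[0,0,0],"jaw":0},{"xyz":[0.8,0,0],"rotation":[0,0,0],"jaw":0},{"xyz":[1.2,0,0],"rotation":[0,0,0],"jaw":0},{"xyz":[1.6,0,0],"rotation":[0,0,0],"jaw":0},{"xyz":[2.0,0,0],"rotation":[0,0,0],"jaw":0},{"xyz":[2.4,0,0],"rotation":[0,0,0],"jaw":0},{"xyz":[2.8,0,0],"rotation":[0,0,0],"jaw":0},{"xyz":[3.1,0,0],"rotation":[0,0,0],"jaw":0},{"xyz":[3.3,0,0],"rotation":[0,0,0],"jaw":0},{"xyz":[3.3,0,0],"rotation":[0,0,0],"jaw":0}]'
python3 -c "
from jars import *
st(); plan((.54,-.03,.15,-1.45))"
```

```text
time: 33.98
position: [0.4835, 0.1683, 0.0299]
ee_rot: [[1.0, -0.025, -0.007], [-0.025, -1.0, -0.001], [-0.007, 0.001, -1.0]]
wrist_force: [-0.1, 0.4, -0.1]
width: -0.0003
grip_force: 0.0
time: 35.22
position: [0.5697, 0.1663, 0.0326]
ee_rot: [[1.0, -0.025, 0.002], [-0.025, -1.0, 0.0], [0.002, -0.0, -1.0]]
wrist_force: [0.8, -0.4, -0.1]
width: 0.0001
grip_force: 0.0
t 35.225 p [0.5697 0.1663 0.0326] F [ 0.8 -0.4 -0.1] w 8.393142866923422e-05
(0.54, -0.03, 0.15, -1.45) xyz [-0.98  7.88 -4.7 ] rot [-0.   -0.01 -0.  ]
```

```bash
python3 -m handwheel '[{"xyz":[-1.5,0,0],"rotation":[0,0,0],"jaw":0},{"xyz":[-2,0.5,-2.2],"rotation":[0,0,0],"jaw":0},{"xyz":[-1.6,2.5,-3.6],"rotation":[0,0,0],"jaw":0},{"xyz":[-1.2,4.6,-4.7],"rotation":[0,0,0],"jaw":0},{"xyz":[-0.98,6.8,-4.7],"rotation":[0,0,0],"jaw":0},{"xyz":[-0.98,7.88,-4.7],"rotation":[0,0,0],"jaw":0},{"xyz":[-0.98,7.88,-4.7],"rotation":[0,0,0],"jaw":0},{"xyz":[-0.98,7.88,-4.7],"rotation":[0,0,0],"jaw":0}]'
python3 - <<'E'
from jars import *
st(); jars('side'); a=jars('top')
im,d=bot.get_image('wrist'); P=cloud('wrist',d); q=P.reshape(-1,3)
q=q[(abs(q[:,0]-.605)<.04)&(abs(q[:,1]+.03)<.04)&(q[:,2]>.004)]
h=np.histogram(q[:,2],np.arange(.004,.04,.002)); print([(round(z*1000),c) for z,c in zip(h[1],h[0]) if c>30])
zt=np.percentile(q[:,2],98); t=q[q[:,2]>zt-.004]; print(zt,[np.round(v,4) for v in cv2.minEnclosingCircle((t[:,:2]*1000).astype(np.float32))],np.median(t,0))
for n in("start",): print(bot.find_in('wrist',n)[:2])
s,_=bot.get_image('side'); cv2.imwrite('pics/m8.png',np.hstack([cv2.resize(a[90:270,180:420],(400,300)),cv2.resize(s[120:300,120:360],(400,300))]))
plan((*np.median(t,0)[:2],.08,-1.45))
E
```

```text
time: 36.22
position: [0.5394, -0.0294, 0.1501]
ee_rot: [[1.0, -0.025, 0.001], [-0.025, -1.0, 0.0], [0.001, -0.0, -1.0]]
wrist_force: [0.3, 0.4, 0.2]
width: 0.0001
grip_force: 0.0
t 36.225 p [ 0.5394 -0.0294  0.1501] F [0.3 0.4 0.2] w 9.513875281657715e-05
side [[788.6, 166.7, 48.6, 320.0, 0.9], [653.6, 170.5, 49.0, 323.0, 0.7], [701.5, 167.3, 48.9, 439.0, 0.7], [740.8, 167.2, 48.8, 428.0, 0.7], [619.7, 166.0, 49.1, 413.0, 0.6]]
top [[735.7, 161.8, 49.5, 302.0, 0.7], [619.5, 163.7, 49.7, 302.0, 0.7], [691.5, 162.9, 49.5, 273.0, 0.6], [770.5, 161.4, 49.5, 212.0, 0.6]]
[(10, np.int64(808)), (12, np.int64(795)), (18, np.int64(57)), (20, np.int64(657)), (22, np.int64(613))]
0.023178221111797237 [array([607.6939, -32.1539]), np.float64(14.855)] [ 0.60805988 -0.03208933  0.02192809]
[{'extent': [265.5, 87.7, 41.8, 46.1], 'conf': 0.92}]
(np.float64(0.608059884959477), np.float64(-0.03208933226379056), 0.08, -1.45) xyz [2.75 0.04 2.8 ] rot [-0.    0.    0.01]
```

View pics/m8.png

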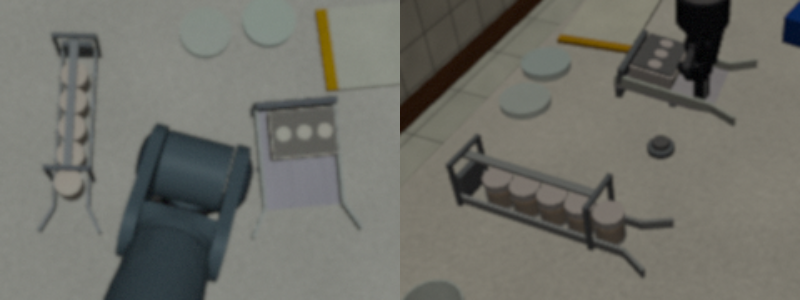

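```bash
cat > cas.py <<'E'
from h import *
def cas(n):
    im,d=bot.get_image(n); P=cloud(n,d).reshape(-1,3); P=P[~np.isnan(P[:,0])]
    a=np.radians(5.2); e=np.array([np.cos(a)*np.cos(np.radians(9)),np.sin(a)*np.cos(np.radians(9)),np.sin(np.radians(9))]); l=np.array([-np.sin(a),np.cos(a),0]); k=np.cross(e,l)
    Q=(P-[.573,-.219,0])@np.c_[e,l,k]
    for lo,hi,nm in((.031,.042,'top'),):
        q=Q[(Q[:,0]>.03)&(Q[:,0]<.16)&(abs(Q[:,1])<.09)&(Q[:,2]>lo)&(Q[:,2]<hi)]; print(n,nm,len(q),np.median(q[:,2]).round(4),[np.round(v,2) for v in cv2.minAreaRect((q[:,:2]*1000).astype(np.float32))])
    c=Q[(Q[:,0]>.02)&(Q[:,0]<.15)&(Q[:,2]>.013)&(Q[:,2]<.021)&(abs(Q[:,1])>.058)&(abs(Q[:,1])<.075)]
    print(' cheeks',np.median(c[c[:,1]<0][:,1]),np.median(c[c[:,1]>0][:,1]), 'stop', [len(Q[(abs(Q[:,0]-x)<.002)&(abs(Q[:,1])<.05)&(abs(Q[:,2]-.034)<.003)]) for x in(.155,.159,.163,.167,.171)])
E
python3 -c "
from cas import *
cas('top');cas('side')"
```

```text
top top 1083 0.0361 [array([118.48,  -7.6 ]), array([ 79.35, 110.4 ]), np.float64(0.54)]
 cheeks -0.06689563971964194 0.06365441815300513 stop [38, 7, 30, 42, 42]
side top 558 0.0353 [array([119.37,  -6.41]), array([ 77.8, 113.4]), np.float64(0.67)]
 cheeks -0.0636748924902322 0.06533986355597209 stop [24, 4, 11, 29, 19]
```

```bash
python3 -c "
from h import *
plan((*ramp(.075),.14,5.2))"
```

```text
(np.float64(0.6476913298961977), np.float64(-0.21220255648516648), 0.14, 5.2) xyz [4.51 7.19 0.4 ] rot [-0.   -0.   -0.83]
```

```bash
python3 -m handwheel '[{"xyz":[1.1,2,0],"rotation":[0,0,-0.4],"jaw":0},{"xyz":[2.2,4,0.2],"rotation":[0,0,-0.83],"jaw":0},{"xyz":[3.4,6,0.4],"rotation":[0,0,-0.83],"jaw":0},{"xyz":[4.51,7.19,0.4],"rotation":[0,0,-0.83],"jaw":0},{"xyz":[4.51,7.19,0.4],"rotation":[0,0,-0.83],"jaw":0},{"xyz":[4.51,7.19,0.4],"rotation":[0,0,-0.83],"jaw":0}]'
python3 - <<'E'
from h import *
st(); im,d=bot.get_image('wrist'); cv2.imwrite('pics/w9.png',im); P=cloud('wrist',d).reshape(-1,3); P=P[~np.isnan(P[:,0])]
a=np.radians(5.2); e=np.array([np.cos(a)*np.cos(np.radians(9)),np.sin(a)*np.cos(np.radians(9)),np.sin(np.radians(9))]); l=np.array([-np.sin(a),np.cos(a),0]); k=np.cross(e,l)
Q=(P-[.573,-.219,0])@np.c_[e,l,k]; q=Q[(abs(Q[:,1]+.007)<.045)&(Q[:,0]>.14)&(Q[:,0]<.185)]
for x in np.arange(.15,.176,.001):
    w=q[abs(q[:,0]-x)<.0005]; print(round(x*1000),len(w),np.percentile(w[:,2],[5,50,95]).round(4) if len(w) else '')
c=Q[(Q[:,2]>.031)&(Q[:,2]<.042)&(Q[:,0]<.157)&(Q[:,0]>.02)&(abs(Q[:,1])<.08)]; print([np.round(v,2) for v in cv2.minAreaRect((c[:,:2]*1000).astype(np.float32))])
plan((.608,-.0315,.08,5.2))
E
```

```text
time: 37.42
position: [0.647, -0.2119, 0.1395]
ee_rot: [[0.996, 0.091, -0.001], [0.091, -0.996, 0.001], [-0.001, -0.001, -1.0]]
wrist_force: [-0.2, -1.0, -0.9]
width: 0.0002
grip_force: 0.0
t 37.425 p [ 0.647  -0.2119  0.1395] F [-0.2 -1.  -0.9] w 0.00023398100036230583
150 282 [0.0355 0.0364 0.0373]
151 252 [0.0354 0.0364 0.0377]
152 253 [0.0355 0.0366 0.0377]
153 288 [0.0355 0.0366 0.0375]
154 284 [0.0353 0.0365 0.0375]
155 312 [0.033  0.0362 0.0376]
156 425 [0.0316 0.0329 0.0372]
157 287 [0.0311 0.0321 0.0336]
158 705 [0.0071 0.028  0.0328]
159 679 [0.0077 0.0195 0.0315]
160 0 
161 0 
162 0 
163 121 [0.0328 0.0338 0.0344]
164 217 [0.0331 0.0342 0.0352]
165 293 [0.0336 0.0345 0.0356]
166 313 [0.0335 0.0346 0.0357]
167 314 [0.0335 0.0345 0.0356]
168 291 [0.0335 0.0345 0.0355]
169 289 [0.0335 0.0345 0.0356]
170 267 [0.0333 0.0346 0.0357]
171 292 [0.0333 0.0347 0.0357]
172 301 [0.0335 0.0346 0.0357]
173 313 [0.0334 0.0344 0.0355]
174 351 [0.0322 0.034  0.0352]
175 1154 [0.     0.0179 0.0331]
[array([118.28,  -8.58]), array([109.62,  77.45]), np.float64(89.99)]
(0.608, -0.0315, 0.08, 5.2) xyz [-0.89 -7.31  2.39] rot [-0.01  0.01  0.  ]
```

View pics/w9.png

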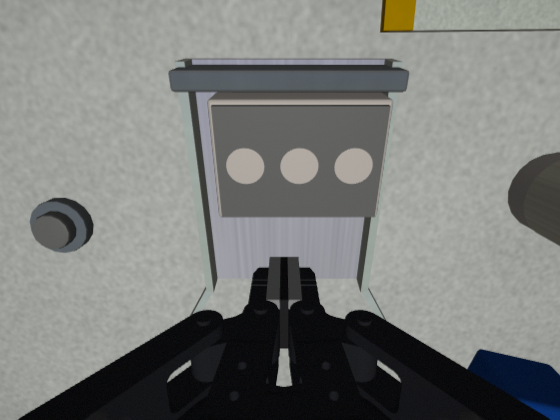

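```bash
python3 -m handwheel '[{"xyz":[-1.2,0.15,0],"rotation":[0,0,0],"jaw":50},{"xyz":[-2.2,0.25,0],"rotation":[0,0,0],"jaw":50},{"xyz":[-2.2,0.25,0],"rotation":[0,0,0],"jaw":50},{"xyz":[-2.2,0.25,2],"rotation":[0,0,0],"jaw":50},{"xyz":[-2.2,0.25,3.85],"rotation":[0,0,0],"jaw":50},{"xyz":[-2.2,0.25,3.85],"rotation":[0,0,0],"jaw":50},{"xyz":[-1.8,0.25,3.85],"rotation":[0,0,0],"jaw":50},{"xyz":[-1.4,0.25,3.85],"rotation":[0,0,0],"jaw":50},{"xyz":[-1.0,0.25,3.85],"rotation":[0,0,0],"jaw":50},{"xyz":[-0.7,0.25,3.85],"rotation":[0,0,0],"jaw":50},{"xyz":[-0.5,0.25,3.85],"rotation":[0,0,0],"jaw":50},{"xyz":[-0.5,0.25,3.85],"rotation":[0,0,0],"jaw":50}]'
python3 -c "
from h import *
st(); s=bot.observe()['position']; a=np.radians(5.2); print((s[:2]-[.573,-.219])@[np.cos(a),np.sin(a)])"
```

```text
time: 38.98
position: [0.6358, -0.2198, 0.0437]
ee_rot: [[0.996, 0.091, -0.0], [0.091, -0.996, 0.0], [-0.0, -0.0, -1.0]]
wrist_force: [0.1, -0.3, 0.7]
width: 0.0499
grip_force: 0.0
t 38.975 p [ 0.6358 -0.2198  0.0437] F [ 0.1 -0.3  0.7] w 0.04987276951703204
0.06242995758764234
```

Step forward gently and press.

```bash
for i in 1; do python3 -m handwheel '[{"xyz":[0.1,0,-0.01],"rotation":[0,0,0],"jaw":50},{"xyz":[0.2,0,-0.02],"rotation":[0,0,0],"jaw":50},{"xyz":[0.2,0,-0.02],"rotation":[0,0,0],"jaw":50},{"xyz":[0.2,0,-0.02],"rotation":[0,0,0],"jaw":50}]'
python3 -m handwheel '[{"xyz":[0.05,0,0],"rotation":[0,0,0],"jaw":50},{"xyz":[0.1,0,0],"rotation":[0,0,0],"jaw":50},{"xyz":[0.15,0,0],"rotation":[0,0,0],"jaw":50},{"xyz":[0.15,0,0],"rotation":[0,0,0],"jaw":50}]'; done
cat > gap.py <<'E'
from h import *
def gap():
    im,d=bot.get_image('wrist'); P=cloud('wrist',d).reshape(-1,3); P=P[~np.isnan(P[:,0])]
    a=np.radians(5.2); e=np.array([np.cos(a)*np.cos(np.radians(9)),np.sin(a)*np.cos(np.radians(9)),np.sin(np.radians(9))]); l=np.array([-np.sin(a),np.cos(a),0]); k=np.cross(e,l)
    Q=(P-[.573,-.219,0])@np.c_[e,l,k]; q=Q[(abs(Q[:,1]+.007)<.045)&(Q[:,0]>.14)&(Q[:,0]<.185)]
    for x in np.arange(.155,.168,.001):
        w=q[abs(q[:,0]-x)<.0005]; print(round(x*1000),len(w),np.percentile(w[:,2],[5,50,95]).round(4) if len(w) else '')
    c=Q[(Q[:,2]>.031)&(Q[:,2]<.042)&(Q[:,0]<.157)&(Q[:,0]>.02)&(abs(Q[:,1])<.08)]; print([np.round(v,2) for v in cv2.minAreaRect((c[:,:2]*1000).astype(np.float32))])
E
python3 -c "
from gap import *
st(); gap()"
```

```text
time: 39.48
position: [0.6404, -0.2194, 0.0442]
ee_rot: [[0.996, 0.09, -0.0], [0.09, -0.996, 0.0], [-0.0, -0.0, -1.0]]
wrist_force: [-3.1, 1.0, 0.5]
width: 0.0503
grip_force: 1.3
time: 39.98
position: [0.6408, -0.2193, 0.0441]
ee_rot: [[0.996, 0.091, -0.01], [0.091, -0.996, 0.001], [-0.01, -0.002, -1.0]]
wrist_force: [-17.5, -0.0, 11.0]
width: 0.0501
grip_force: 9.0
t 39.975 p [ 0.6408 -0.2193  0.0441] F [-17.5  -0.   11. ] w 0.05012795987740614
155 1006 [0.0353 0.0364 0.0374]
156 1006 [0.0354 0.0364 0.0374]
157 1051 [0.0354 0.0365 0.0374]
158 1071 [0.0353 0.0363 0.0374]
159 1061 [0.0353 0.0365 0.0374]
160 1640 [0.0314 0.0336 0.037 ]
161 1039 [0.0311 0.0324 0.0334]
162 1148 [0.0306 0.0318 0.033 ]
163 761 [0.0305 0.0326 0.0339]
164 1049 [0.033  0.0341 0.035 ]
165 1140 [0.0333 0.0343 0.0354]
166 1088 [0.0332 0.0343 0.0355]
167 1147 [0.0333 0.0344 0.0355]
168 1236 [0.0333 0.0344 0.0355]
[array([109.2 ,  -8.04]), array([ 95.61, 107.26]), np.float64(0.01)]
```

```bash
python3 -m handwheel '[{"xyz":[-0.1,0,0],"rotation":[0,0,0],"jaw":50},{"xyz":[-0.2,0,0],"rotation":[0,0,0],"jaw":50},{"xyz":[-0.3,0,0],"rotation":[0,0,0],"jaw":50},{"xyz":[-0.6,0,0],"rotation":[0,0,0],"jaw":50},{"xyz":[-1.0,0,0],"rotation":[0,0,0],"jaw":50},{"xyz":[-1.0,0,0],"rotation":[0,0,0],"jaw":50}]'
python3 -c "
from gap import *
st(); gap(); plan((*ramp(.03),.14,5.2),(.608,-.0315,.08,5.2))"
```

```text
time: 40.78
position: [0.6185, -0.2213, 0.0441]
ee_rot: [[0.996, 0.09, -0.001], [0.09, -0.996, 0.0], [-0.001, -0.0, -1.0]]
wrist_force: [-0.4, 0.6, 0.9]
width: 0.0501
grip_force: 0.0
t 40.775 p [ 0.6185 -0.2213  0.0441] F [-0.4  0.6  0.9] w 0.0501274180400586
155 1265 [0.0354 0.0365 0.0377]
156 1270 [0.0353 0.0366 0.0377]
157 1282 [0.0355 0.0365 0.0377]
158 1305 [0.0354 0.0366 0.0378]
159 1261 [0.0354 0.0366 0.0377]
160 0 
161 0 
162 0 
163 0 
164 0 
165 0 
166 0 
167 0 
168 0 
[array([97.89, -9.23]), array([109.47, 118.13]), np.float64(89.91)]
(np.float64(0.602876531958479), np.float64(-0.2162810225940666), 0.14, 5.2) xyz [-0.62 -0.26 -3.83] rot [-0.  0. -0.]
(0.608, -0.0315, 0.08, 5.2) xyz [ 0.24 -7.61 -1.43] rot [-0.  0. -0.]
```

```bash
python3 -m handwheel '[{"xyz":[0,0,-2],"rotation":[0,0,0],"jaw":0},{"xyz":[0.5,0,-3.8],"rotation":[0,0,0],"jaw":0},{"xyz":[1.1,0,-3.8],"rotation":[0,0,0],"jaw":0},{"xyz":[1.1,0,-3.8],"rotation":[0,0,0],"jaw":0},{"xyz":[1.1,0,-3.8],"rotation":[0,0,0],"jaw":0}]'
python3 -c "
from gap import *
st(); gap(); plan((.608,-.0315,.08,5.2))"
```

```text
time: 41.45
position: [0.6459, -0.2185, 0.138]
ee_rot: [[0.996, 0.091, -0.002], [0.091, -0.996, 0.001], [-0.002, -0.001, -1.0]]
wrist_force: [-0.9, 0.5, 0.1]
width: 0.0001
grip_force: 0.0
t 41.45 p [ 0.6459 -0.2185  0.138 ] F [-0.9  0.5  0.1] w 6.143241749560108e-05
155 299 [0.0353 0.0364 0.0374]
156 279 [0.0352 0.0363 0.0373]
157 256 [0.0352 0.0363 0.0376]
158 278 [0.0352 0.0364 0.0375]
159 314 [0.0349 0.0364 0.0375]
160 460 [0.0316 0.033  0.0369]
161 308 [0.0311 0.0323 0.0333]
162 307 [0.0306 0.0317 0.0328]
163 171 [0.0322 0.0331 0.034 ]
164 306 [0.0331 0.034  0.035 ]
165 301 [0.0333 0.0343 0.0353]
166 296 [0.0332 0.0342 0.0356]
167 259 [0.0333 0.0342 0.0354]
168 291 [0.0333 0.0345 0.0354]
[array([120.32,  -9.21]), array([109.47,  73.43]), np.float64(89.94)]
(0.608, -0.0315, 0.08, 5.2) xyz [-0.82 -7.58  2.33] rot [-0.01  0.02 -0.  ]
```

```bash
python3 -m handwheel '[{"xyz":[-0.3,-2.4,0],"rotation":[0,0,0],"jaw":0},{"xyz":[-0.6,-4.8,0.5],"rotation":[0,0,0],"jaw":0},{"xyz":[-0.82,-7,1.5],"rotation":[0,0,0],"jaw":0},{"xyz":[-0.82,-7.58,2.3],"rotation":[0,0,0],"jaw":0},{"xyz":[-0.82,-7.58,2.9],"rotation":[0,0,0],"jaw":0},{"xyz":[-0.82,-7.58,2.9],"rotation":[0,0,0],"jaw":0}]'
python3 -c "
from jars import *
st(); jars('side'); plan((.608,-.0315,.0415,5.2),(.608,-.0315,.035,5.2))"
```

```text
time: 42.25
position: [0.6087, -0.0331, 0.0654]
ee_rot: [[0.996, 0.089, -0.002], [0.089, -0.996, 0.0], [-0.002, -0.0, -1.0]]
wrist_force: [-0.4, 0.0, 0.0]
width: 0.0003
grip_force: 0.0
t 42.25 p [ 0.6087 -0.0331  0.0654] F [-0.4  0.   0. ] w 0.00027492151658667466
side [[654.2, 169.8, 49.1, 301.0, 0.8], [618.2, 166.7, 49.2, 397.0, 0.8], [741.4, 167.7, 49.0, 466.0, 0.7], [788.6, 162.9, 48.9, 301.0, 0.6], [695.3, 168.6, 49.1, 432.0, 0.6]]
(0.608, -0.0315, 0.0415, 5.2) xyz [-0.07 -0.09  1.03] rot [ 0.   -0.01 -0.01]
(0.608, -0.0315, 0.035, 5.2) xyz [-0.07 -0.09  1.29] rot [ 0.   -0.01 -0.01]
```

Five jars are still in the lane; press.

```bash
python3 -m handwheel '[{"xyz":[0,0,0.6],"rotation":[0,0,0],"jaw":0},{"xyz":[0,0,0.9],"rotation":[0,0,0],"jaw":0},{"xyz":[0,0,1.1],"rotation":[0,0,0],"jaw":0},{"xyz":[0,0,1.2],"rotation":[0,0,0],"jaw":0},{"xyz":[0,0,1.3],"rotation":[0,0,0],"jaw":0},{"xyz":[0,0,1.3],"rotation":[0,0,0],"jaw":0}]'
python3 -c "
from h import *
st()"
```

```text
time: 43.1
position: [0.6094, -0.0321, 0.035]
ee_rot: [[0.996, 0.091, 0.0], [0.091, -0.996, -0.0], [0.0, 0.0, -1.0]]
wrist_force: [-3.9, -0.4, 6.6]
width: 0.0001
grip_force: 3.2
t 43.1 p [ 0.6094 -0.0321  0.035 ] F [-3.9 -0.4  6.6] w 6.66293947566107e-05
```

```bash
python3 -m handwheel '[{"xyz":[0,0,0.06],"rotation":[0,0,0],"jaw":0},{"xyz":[0,0,0.1],"rotation":[0,0,0],"jaw":0},{"xyz":[0,0,0.1],"rotation":[0,0,0],"jaw":0},{"xyz":[0,0,0.1],"rotation":[0,0,0],"jaw":0}]'
python3 -m handwheel '[{"xyz":[0,0,-0.4],"rotation":[0,0,0],"jaw":0},{"xyz":[0,0,-1.5],"rotation":[0,0,0],"jaw":0},{"xyz":[0,0,-3],"rotation":[0,0,0],"jaw":0},{"xyz":[-2,0,-4.5],"rotation":[0,0,0],"jaw":0},{"xyz":[-4,0,-4.5],"rotation":[0,0,0],"jaw":0},{"xyz":[-4,0,-4.5],"rotation":[0,0,0],"jaw":0},{"xyz":[-4,0,-4.5],"rotation":[0,0,0],"jaw":0},{"xyz":[-4,0,-4.5],"rotation":[0,0,0],"jaw":0}]'
python3 -c "
from jars import *; from cas import cas
st(); jars('side'); a=jars('top'); cas('top'); cas('side')
im,d=bot.get_image('wrist'); q=cloud('wrist',d).reshape(-1,3); q=q[(abs(q[:,0]-.608)<.01)&(abs(q[:,1]+.032)<.01)]; print('btn',np.nanmedian(q,0))
cv2.imwrite('pics/f.png',cv2.resize(a[90:270,180:420],(800,600)))"
```

```text
time: 43.6
position: [0.6096, -0.0321, 0.0348]
ee_rot: [[0.996, 0.091, -0.001], [0.091, -0.996, -0.0], [-0.001, 0.0, -1.0]]
wrist_force: [-12.0, 1.3, 21.3]
width: 0.0001
grip_force: 10.5
time: 44.6
position: [0.5109, -0.0412, 0.1447]
ee_rot: [[0.996, 0.091, 0.001], [0.091, -0.996, -0.0], [0.001, 0.0, -1.0]]
wrist_force: [0.0, 0.3, 0.5]
width: 0.0003
grip_force: 0.0
t 44.6 p [ 0.5109 -0.0412  0.1447] F [0.  0.3 0.5] w 0.0002822906384912464
side [[790.3, 166.0, 48.8, 300.0, 0.8], [617.4, 165.2, 49.1, 383.0, 0.8], [744.8, 167.2, 48.8, 404.0, 0.7], [695.5, 168.6, 49.0, 429.0, 0.6], [650.3, 173.6, 49.2, 432.0, 0.6]]
top [[619.2, 163.6, 49.9, 298.0, 0.6], [648.2, 164.3, 49.7, 342.0, 0.5], [693.8, 162.6, 49.3, 254.0, 0.5], [741.0, 161.3, 49.7, 301.0, 0.5], [778.6, 160.3, 49.8, 240.0, 0.4]]
top top 1089 0.0361 [array([121.11,  -8.01]), array([109.98,  77.33]), np.float64(89.54)]
 cheeks -0.06665133719301158 0.0634634010006298 stop [30, 32, 33, 46, 36]
side top 561 0.0352 [array([121.87,  -7.41]), array([116.44,  75.88]), np.float64(89.84)]
 cheeks -0.0643674577832975 0.06484268365763238 stop [18, 22, 8, 25, 25]
btn [ 0.60813113 -0.03200102  0.02215334]
```

View pics/f.png

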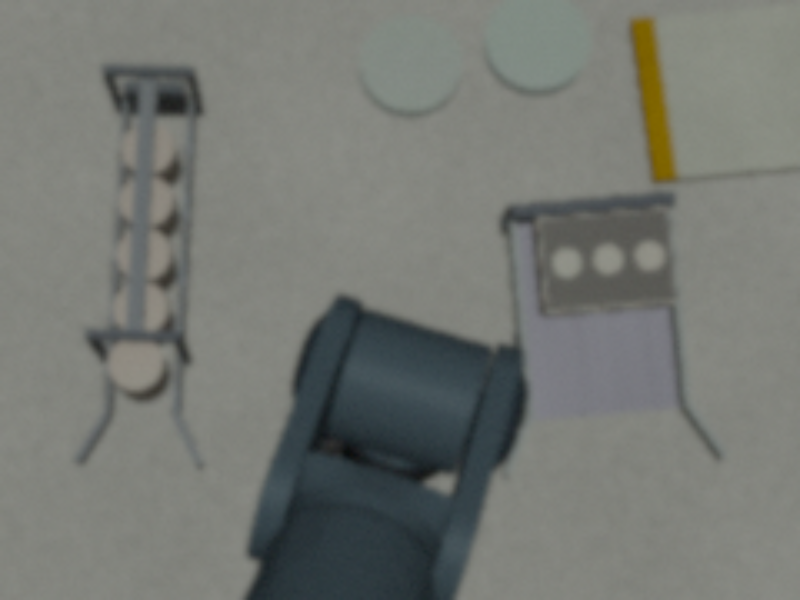

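```bash
python3 -c "
from workcell import bot
print(bot.sign_off())"
```

```text
the job is handed in; nothing more can be done
None
```

The cassette is against the top stop, all five jars stand upright in the lane, the start button was pressed to the bottom and came back up, and the job is handed in at about 45 s; no pass or fail result came back.

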